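# Put the handpiece away and close the instrument box

### The job

Take the dental handpiece off its sloping rest and lay it gently, flat and lengthwise, in the empty middle compartment of the blue instrument box (either way round), letting go of it there. Then lower the box's hinged lid gently, without slamming it, until it is fully closed, and leave the other things on the table where they are.

Things in the scene. Friction and masses are not known exactly. Their poses are not given: they have to be found in the camera images.
- handpiece_mid (a point): Centre of the loose handpiece, 140 mm long: square grey body 24 x 24 mm (-70 to +25 mm along its x), then a 15 mm steel neck and a 20 mm high steel head ending at +70 mm. 0.14 kg, balances near -20 mm. x runs towards the head, z is its upper side's normal. On the rest it slopes 35 degrees, head up; fingers have room on both sides from -43 to +5 mm along x.
- rest: Fixed white rest, base 150 x 90 x 12 mm, origin under it, x pointing up the slope. The handpiece's centre is 88 mm above the origin. Two pairs of green cheeks (at -50 and +12 mm along it, 10 mm long, 42 mm over their outsides) reach to 4 mm below its centre line; a stop at its low end. Between the cheeks only a 16 mm wide rail, 8 mm under it. It comes out square to the slope.
- box: Fixed blue open-topped box, 185 (x) x 210 (y) x 40 mm high, walls and floor 4 mm; origin at the centre of its underside, hinge along the +x edge. The empty middle compartment (white floor) runs along x: 177 mm long, 89 mm wide, between dividers 12 mm high above the floor; the outer compartments hold thin instruments 7 mm high.
- lid (a joint): Angle of the box's blue lid (rad): 0 closed, 1.57 upright, at most 2.0. Flat plate 189 mm from hinge to front edge, 218 mm wide, 4 mm thick, a 9 mm rim on its inner side, and a white tab 60 mm wide reaching 14 mm beyond the front edge. Stiff hinge (0.25 N m; lid 0.18 kg): it stays where it is left and must be pushed all the way down; no latch.
- lid_edge (a point): Middle of the lid's front edge (opposite the hinge), on its outer face; with the lid closed it is 44 mm above the table at the box's -x side. z is the outer face's normal (up when closed).
- lid_hinge (a point): Middle of the lid's hinge line, 92.5 mm along +x from the box's origin and 40 mm above the table; y runs along the hinge.
- model: Bystander: loose plaster tooth model 55 x 44 x 30 mm, origin under its centre.
- tube: Bystander: white paste tube with a blue cap lying on the table, 95 mm long, 24 mm high.
- mirror: Bystander: steel hand mirror lying on the table, 155 mm long, 9 mm high.
- tumbler: Bystander: glass tumbler 72 mm diameter, 90 mm high, origin under its centre.
Not all that is in view belongs to the job. What is shaped like the part that bears handpiece_mid but orange is not meant.

How it is judged:
By the outcome, as a careful person would: the job done as asked, in the order asked, and still so for the second after the job is handed in, with the robot touching nothing.
It also fails if it takes over 61 s, if anything falls off the work surface, if the arm or the gripper's body presses on something with over 40 N, if the wrist force passes 120 N, or if a joint passes its speed limit or range.

### The arm

A 6-joint arm with a two-finger parallel gripper is mounted at the origin on the work surface. World frame = base frame: x ahead of the robot, y to its left, z up, the work surface at z = 0. Lengths are in m, angles in rad, forces in N, time in s.
With the tool pointing down it reaches from about 0.375 to 0.975 m from the base axis. Payload 3.8 kg.
Tool frame: the origin (TCP) lies on the centre line of the jaws, within the pads' length; the fingertips stand 22 mm ahead of it and the grasp point (between the pads) lies 3 mm ahead of it; x points along the fingers, y is the direction in which the jaws open and shut, and the axes are right-handed (so a half turn about x gives the same grasp; the last joint's range is limited). The gripper opens to 85 mm and grips with 20 to 120 N. Pads are 22 mm wide; open, the fingers measure 114 mm over their backs; the gripper's body (76 mm by 85 mm) begins 54 mm behind the grasp point. The pads swing forward as they close: fully open they stand 13 mm farther back than shut.
Start: joints at [1.208, 0.264, 1.604, -0, 1.274, -0.037], TCP at [0.216, 0.639, 0.227] pointing down, gripper open.
Joint ranges: [-2.63, 2.63], [-0.94, 2.18], [0.31, 2.57], [-1.31, 4.45], [0, 2.66], [-2.55, 2.55]. Speed limits (rad/s): [2.57, 2.57, 3.14, 3.14, 3.14, 3.14].

### API

Orientations are given as a rotation vector (axis times angle).
In Python, from workcell import monitor, eyes, finish_job gives the robot as it stands. The module is installed in compiled form; this text tells all that it offers.
- The arm moves only by the tool play_rows, never from a script. Its argument "deltas" is a list of rows, each an object of numbers: "wx", "wy", "wz": the turn, a rotation vector about the world's x, y, z in degrees; "x", "y", "z": the shift along the world's x, y, z in mm; "fingers": the closure, from -1 (fully open) to 1 (shut), so that 0 is half open. A call has 1 to 20 rows; each row is the pose to reach, as a shift and turn from the pose commanded when the call began; what a row does not reach only later rows make up. A row lasts 1/8 s, in which the tool goes at most 62.5 mm and 10.7 degrees, less where a joint would pass 70% of its speed; a pose out of reach is approached as far as the arm can. A call with a gripper value outside its range is refused whole. The fingers move at their own pace and stop on an object; "grip_force" is the grip in N (left out, the last holds). Time passes only in rows, so rows that repeat a pose let the fingers close. It gives the time, the measured TCP pose, the force and the opening at its end, in the units of the state.
- monitor.read_state(): the state, without advancing time (a new reading comes with each control period).
- eyes.read_camera(name): name is "scene" or "top" or "wrist"; returns a dict with "frame" (384x512x3 uint8, red, green, blue), "depth" (384x512 float32, m along the optical axis (not along the pixel's ray), 0 where there is no reading), "K" (3x3 intrinsics, pixels), "k1" (the pictures are not rectified: a ray, as slopes to the right and down, at radius r is drawn at 1 + k1 r^2 times it, then the intrinsics apply), "view" (4x4, takes a point from world to camera coordinates); the wrist camera has in their place "tool_from_camera" (4x4, takes a point from camera to tool coordinates, whose origin is the TCP and whose axes are the tool frame's). Camera axes: x right, y down, z forward; pixel columns grow to the right and rows downward; lengths in m; the calibration is good to about 2 mm. A picture is of the moment at which its call begins: read the wrist's pose just before it.
- finish_job(): hands the job in, once; it reports no verdict.
The state is a dict: "time": time; "q": joint angles; "joint_vel": joint speeds; "joint_torque": joint torques, N m; "tool_pos": TCP position; "tcp_rot": TCP orientation; "wrist_force": force on the tool from outside, world axes, zero at the start; "torque": the same for the moment, N m; "width": opening from 0.0 (shut) to 1.0 (fully open).
Only numpy, scipy, OpenCV 4.12 (cv2) and the standard library are available. Lean on these libraries where they do the work, as an engineer would, in place of code of your own. Each camera call takes 0.05 s, during which the arm holds its last target.

## Working session

There is one attempt and no reset: what is moved stays moved. The work goes in short steps, Python scripts to look and compute and a tool call to move; the robot and the scene stay as the last step left them, time stands still between calls to the robot, and variables do not carry over. Pictures are saved under pics/ and viewed, and the job is handed in when it is done.

Besides the shell and the picture viewer there is one more tool, called after "Emit:" as a command line: name --argument value ..., lists and objects as JSON in quotes. play_rows: Moves the arm, as the interface text tells. Its arguments: {"type":"object","properties":{"deltas":{"type":"array"},"grip_force":{"type":"number"}},"required":["deltas"]}

```bash
mkdir -p pics
cat > h.py <<'E'
import numpy as np, cv2
from workcell import monitor, eyes
from scipy.spatial.transform import Rotation as R
def tcp(s):
    T=np.eye(4);T[:3,:3]=R.from_rotvec(s['tcp_rot']).as_matrix();T[:3,3]=s['tool_pos'];return T
def cam(name):
    s=monitor.read_state();c=eyes.read_camera(name)
    if 'view' in c: c['wc']=np.linalg.inv(c['view'])
    else: c['wc']=tcp(s)@c['tool_from_camera']
    c['s']=s
    return c
def slopes(c,px):
    px=np.asarray(px,float).reshape(-1,1,2)
    d=np.array([c['k1'],0,0,0,0],float)
    return cv2.undistortPoints(px,np.array(c['K'],float),d).reshape(-1,2)
def ray(c,px):
    s=slopes(c,px);d=np.c_[s,np.ones(len(s))]
    return c['wc'][:3,3],d@c['wc'][:3,:3].T
def onplane(c,px,z):
    o,d=ray(c,px);return o+d*((z-o[2])/d[:,2])[:,None]
def pts(c):
    h,w=c['depth'].shape
    u,v=np.meshgrid(np.arange(w),np.arange(h))
    o,d=ray(c,np.c_[u.ravel(),v.ravel()])
    P=o+d*c['depth'].ravel()[:,None]
    P[c['depth'].ravel()<=0]=np.nan
    return P.reshape(h,w,3)
def save(c,n,sc=1.5):
    f=cv2.cvtColor(c['frame'],cv2.COLOR_RGB2BGR)
    cv2.imwrite('pics/'+n+'.png',cv2.resize(f,None,fx=sc,fy=sc))
    np.savez('pics/'+n+'.npz',**{k:v for k,v in c.items() if k!='s'})
def load(n):
    z=np.load('pics/'+n+'.npz');return {k:z[k] for k in z.files}
E
python3 - <<'E'
from h import *
print(monitor.read_state())
for n in ('scene','top','wrist'):
    c=cam(n);save(c,n+'0');print(n,c['wc'].round(3).tolist(),c['K'].tolist(),c['k1'])
E
```

```text
{'time': 0.0, 'q': array([ 1.20809564e+00,  2.64757372e-01,  1.60536753e+00,  6.73973749e-06,
        1.27369635e+00, -3.69079586e-02]), 'joint_vel': array([-0.0004299 , -0.00063773, -0.00018039,  0.00166548, -0.00013171,
       -0.00043706]), 'joint_torque': array([-1.95576911e-03, -5.15118134e+01, -3.67308962e+01, -3.30408426e-06,
        1.31277167e-02, -1.01034232e-05]), 'tool_pos': array([0.21578402, 0.63880353, 0.22586269]), 'tcp_rot': array([ 0.25396875,  1.55608158, -0.25741043]), 'wrist_force': array([0.35341574, 0.57724901, 1.12262118]), 'torque': array([ 0.01767621, -0.00758478, -0.02875301]), 'width': 0.9985339762226566}
scene [[-0.317, 0.808, -0.497, 0.927], [0.949, 0.267, -0.17, 0.125], [-0.005, -0.525, -0.851, 0.786], [0.0, 0.0, 0.0, 1.0]] [[379.46374082902884, 0.0, 249.6904417527787], [0.0, 379.46374082902884, 196.12890229844703], [0.0, 0.0, 1.0]] -0.0341116082779682
top [[-0.019, -0.997, 0.078, 0.406], [-1.0, 0.021, 0.022, -0.008], [-0.023, -0.078, -0.997, 1.046], [0.0, 0.0, 0.0, 1.0]] [[476.9799970150273, 0.0, 256.40170944362933], [0.0, 476.9799970150273, 191.8203773626685], [0.0, 0.0, 1.0]] -0.018577256358540357
wrist [[0.32, 0.905, 0.281, 0.144], [0.947, -0.305, -0.099, 0.664], [-0.004, 0.297, -0.955, 0.372], [0.0, 0.0, 0.0, 1.0]] [[313.98525418681044, 0.0, 255.4372113120605], [0.0, 313.98525418681044, 196.4362400822024], [0.0, 0.0, 1.0]] -0.031044934621313476
```

View pics/scene0.png

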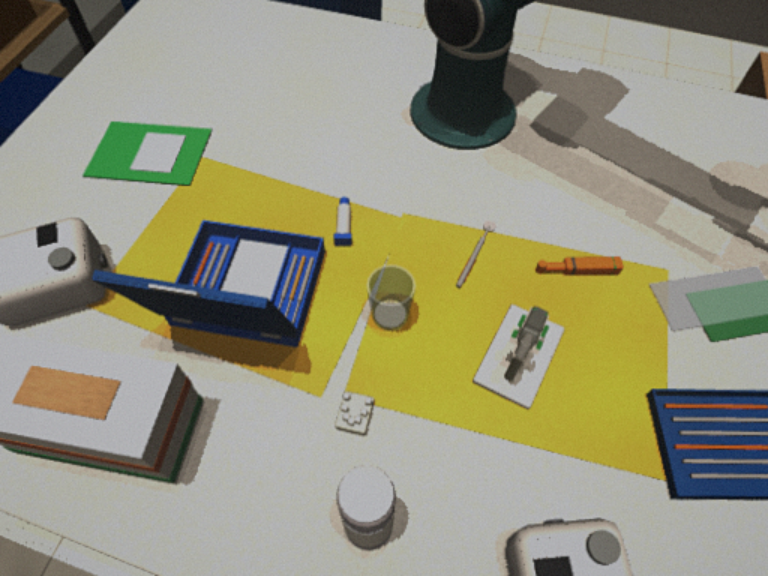

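View pics/top0.png

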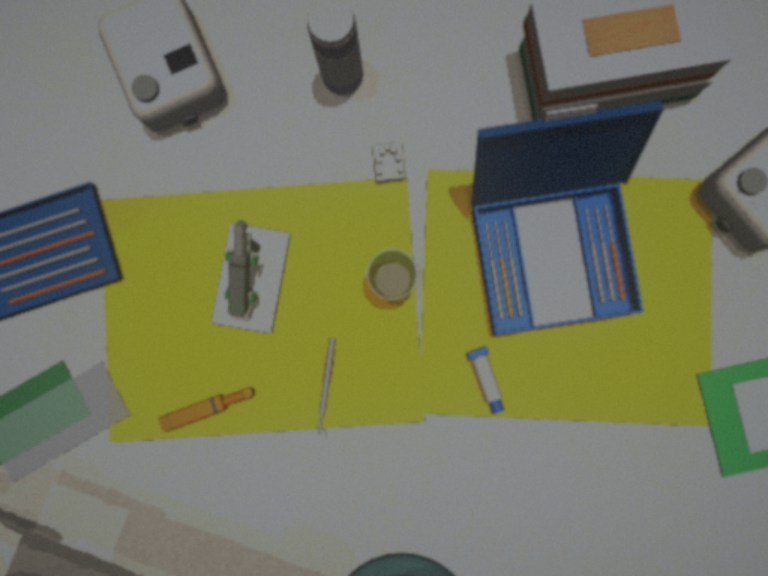

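View pics/wrist0.png

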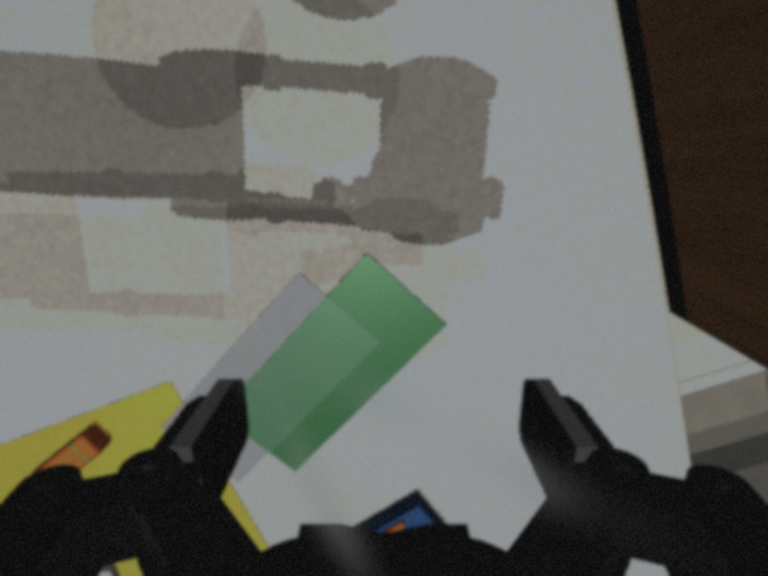

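The scene view shows the handpiece on its white rest at (525,345), the box at (240,290) with its lid raised, and the tumbler between them at (390,295). In the top view the handpiece is at (240,270), the box at (555,260), and the head points up the picture (+x). Next I measure these.

```bash
python3 - <<'E'
from h import *
for n,roi in (('top0',(140,145,200,230)),('scene0',(310,195,385,275))):
    c=load(n);P=pts(c);f=c['frame'].astype(int)
    x0,y0,x1,y1=roi
    print(n,'table z sample',np.nanmedian(P[250:255,280:290,2]) )
    sub=P[y0:y1,x0:x1].reshape(-1,3);col=f[y0:y1,x0:x1].reshape(-1,3)
    sat=col.max(1)-col.min(1); 
    hp=(sub[:,2]>0.045)&(sat<45)
    Q=sub[hp]
    print('hp n',len(Q),Q.mean(0).round(4))
    # upper points
    for a in np.arange(Q[:,0].min(),Q[:,0].max(),0.008):
        m=(Q[:,0]>=a)&(Q[:,0]<a+0.008)
        if m.sum()>3:print(round(a,3),m.sum(),np.median(Q[m,1]).round(4),Q[m,1].min().round(4),Q[m,1].max().round(4),np.percentile(Q[m,2],[10,50,90]).round(4))
    pl=(abs(sub[:,2]-0.012)<0.006)&(sat<40)&(col.min(1)>100)
    B=sub[pl]
    r=cv2.minAreaRect((B[:,:2]*1000).astype(np.float32));print('base',len(B),r)
    g=(col[:,1]-np.maximum(col[:,0],col[:,2])>25)
    print('green',g.sum(),sub[g].mean(0).round(3) if g.any() else '')
E
python3 - <<'E'
import cv2
a=cv2.imread('pics/top0.png')[200:350,190:320];b=cv2.imread('pics/scene0.png')[290:420,460:580]
cv2.imwrite('pics/c1.png',cv2.hconcat([cv2.resize(a,(400,460),interpolation=2),cv2.resize(b,(400,460),interpolation=2)]))
E
```

```text
top0 table z sample -0.00029020721768757696
hp n 935 [0.5076 0.2083 0.0891]
0.448 40 0.2152 0.2069 0.2368 [0.0478 0.0575 0.062 ]
0.456 54 0.2186 0.2075 0.2368 [0.0565 0.0645 0.0673]
0.464 64 0.2143 0.1974 0.2302 [0.0544 0.0691 0.074 ]
0.472 83 0.2116 0.1956 0.2379 [0.0518 0.0736 0.0786]
0.48 74 0.211 0.1966 0.2363 [0.0508 0.0799 0.085 ]
0.488 56 0.2118 0.2015 0.2368 [0.0763 0.0866 0.0906]
0.496 59 0.2096 0.1995 0.2261 [0.0833 0.0919 0.0949]
0.504 62 0.2077 0.1982 0.2247 [0.0852 0.0978 0.1027]
0.512 71 0.2044 0.1886 0.2221 [0.0869 0.1029 0.1069]
0.52 83 0.2012 0.1861 0.2287 [0.0873 0.1069 0.1108]
0.528 71 0.2024 0.1856 0.2284 [0.0843 0.1035 0.1115]
0.536 51 0.2018 0.1969 0.2276 [0.0839 0.1116 0.1177]
0.544 68 0.199 0.1947 0.2103 [0.0591 0.1154 0.1223]
0.552 61 0.1981 0.1933 0.2096 [0.0897 0.1271 0.1327]
0.56 30 0.198 0.1928 0.2067 [0.1201 0.1307 0.1351]
0.568 8 0.1981 0.1949 0.2034 [0.1213 0.1237 0.1271]
base 1572 ((507.0668029785156, 211.64700317382812), (89.22048950195312, 148.72166442871094), 78.90117645263672)
green 49 [nan nan nan]
scene0 table z sample -8.570786253470075e-05
hp 
[... 306 characters left out ...]
.2011 0.225 [0.0883 0.0901 0.092 ]
0.496 22 0.2114 0.1991 0.2232 [0.0926 0.0952 0.0986]
0.504 24 0.2105 0.1991 0.2211 [0.0988 0.1013 0.1037]
0.512 31 0.2058 0.1926 0.2276 [0.1039 0.1073 0.1094]
0.52 67 0.2038 0.1851 0.2275 [0.0842 0.1062 0.1092]
0.528 75 0.2135 0.1861 0.2266 [0.0823 0.0899 0.1107]
0.536 21 0.2054 0.1965 0.2257 [0.0826 0.1159 0.1191]
0.544 15 0.1969 0.1942 0.2071 [0.0515 0.0772 0.1287]
0.552 86 0.2007 0.1925 0.2094 [0.0535 0.0858 0.1327]
0.56 48 0.1992 0.1921 0.2067 [0.1202 0.1268 0.1315]
0.568 9 0.1987 0.1945 0.2021 [0.1209 0.1221 0.1232]
base 1660 ((504.3893127441406, 210.12356567382812), (89.2198715209961, 150.8961944580078), 79.10807800292969)
green 82 [0.492 0.213 0.062]
```

View pics/c1.png

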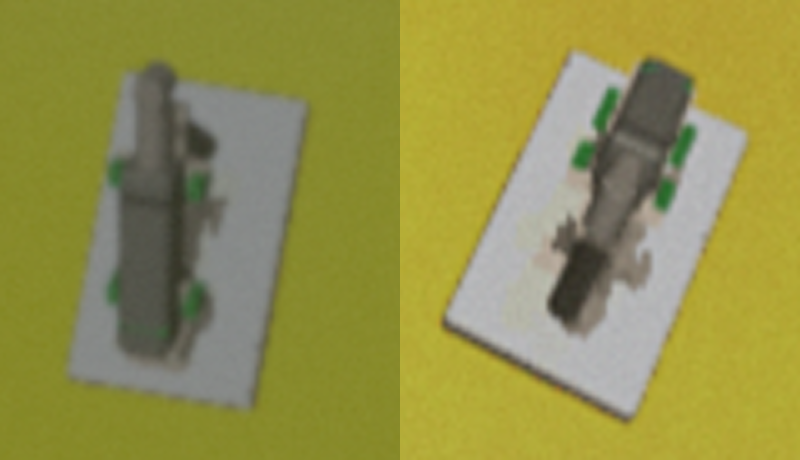

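Run:
```python
from h import *
s=tcp(monitor.read_state());print('tool axes cols\n',s[:3,:3].round(3))
for n in ('top0','scene0'):
    c=load(n);P=pts(c);f=c['frame'].astype(int)
    blue=(f[...,2]-f[...,0]>20)&(f[...,2]-f[...,1]>8)
    m=blue&(P[...,0]>.3)&(P[...,0]<.75)&(P[...,1]<-.08)&(P[...,1]>-.42)
    top=m&(abs(P[...,2]-.04)<.006)
    Q=P[top];print(n,'rim',len(Q),cv2.minAreaRect((Q[:,:2]*1000).astype(np.float32)),Q[:,2].mean())
    white=(f.min(2)>90)&(f.max(2)-f.min(2)<40)&(abs(P[...,2]-.004)<.004)&(P[...,0]>.35)&(P[...,0]<.65)&(P[...,1]<-.1)&(P[...,1]>-.36)
    k,l,st,ce=cv2.connectedComponentsWithStats(white.astype(np.uint8))
    for i in np.argsort(-st[1:,4])[:2]+1:
        W=P[l==i];print('white',st[i],cv2.minAreaRect((W[:,:2]*1000).astype(np.float32)),W[:,2].mean())
    L=P[m&(P[...,2]>.07)]
    ce=np.median(L,0);_,_,vt=np.linalg.svd(L-ce,full_matrices=False);print('lid',len(L),ce.round(3),'normal',vt[2].round(3),'zmax',np.percentile(L[:,2],[1,99]),'x',L[:,0].min(),L[:,0].max())
    for nm,mm in (('all z>0.015',P),):
        pass
    # tumbler and others
    o=(P[...,2]>.08)&(P[...,1]>-.1)&(P[...,1]<.12)&(P[...,0]>.35)&(P[...,0]<.6)
    print('tumbler',o.sum(),P[o].mean(0) if o.any() else '')
```

```text
tool axes cols
 [[-0.001  0.32   0.947]
 [-0.002  0.947 -0.32 ]
 [-1.    -0.002 -0.   ]]
top0 rim 759 ((576.7305908203125, -222.26199340820312), (295.016357421875, 209.1803436279297), 7.702582359313965) 0.03902457331865081
white [ 343  133   52   84 2988] ((521.9855346679688, -231.5522918701172), (175.94894409179688, 87.01417541503906), 7.766064167022705) 0.003636756698821926
white [398 185   3   3   7] ((493.79339599609375, -295.203857421875), (4.571784019470215, 4.305541515350342), 3.086285352706909) 0.0068247824170602255
lid 1491 [ 0.654 -0.223  0.218] normal [-0.982 -0.109  0.157] zmax [0.07414914 0.2250305 ] x 0.6184541798019993 0.6854207633187483
tumbler 252 [0.50303797 0.00466068 0.08829352]
scene0 rim 421 ((522.09228515625, -231.12188720703125), (191.06561279296875, 210.5883331298828), 7.876271724700928) 0.03864895276521159
white [ 147  160   45   40 1180] ((483.65081787109375, -239.04269409179688), (108.76177978515625, 86.0209732055664), 7.9708662033081055) 0.0038691258231977454
white [ 97 220   3   4   7] ((646.4784545898438, -348.8048400878906), (10.101471900939941, 3.2013182640075684), 66.81298828125) 0.0006814858001555901
lid 703 [ 0.66  -0.197  0.222] normal [0.167 0.026 0.986] zmax [0.21760564 0.22506131] x 0.63045075300266 0.6821350715710481
tumbler 279 [0.49700203 0.0021952  0.08702294]
```

```bash
cat >> h.py <<'E'
def grasp_R(yaw_deg,slope_deg):
    y=np.radians(yaw_deg);s=np.radians(slope_deg)
    x=np.array([np.sin(s)*np.cos(y),np.sin(s)*np.sin(y),-np.cos(s)])
    yt=np.array([-np.sin(y),np.cos(y),0]);return np.c_[x,yt,np.cross(x,yt)]
def delta(Rt,pt):
    s=monitor.read_state();T=tcp(s)
    w=R.from_matrix(Rt@T[:3,:3].T).as_rotvec(degrees=True)
    print('t',round(s['time'],2),'turn',w.round(2),'shift mm',((np.array(pt)-s['tool_pos'])*1000).round(1),'norm',np.linalg.norm(w).round(1),'F',s['wrist_force'].round(1),'q',s['q'].round(2),'w',round(s['width'],3))
C=np.array([.506,.211,.087]);Rg=grasp_R(-11,35);a=Rg[:,2];n=-Rg[:,0]
if a[2]<0:a=-a
G=C-.019*a+.013*n
E
python3 - <<'E'
from h import *
print(a,n,G,Rg)
delta(Rg,G+.1*n)
for n_ in ('top0','scene0'):
    P=pts(load(n_));m=(P[...,0]>.66)&(P[...,0]<.9)&(P[...,1]<-.05)&(P[...,1]>-.45)&(P[...,2]>.03)
    for x in np.arange(.66,.8,.02):
        k=m&(abs(P[...,0]-x)<.01);print(x.round(2),k.sum(),np.percentile(P[k][:,2],[5,50,98]).round(3) if k.any() else '')
E
```

```text
[ 0.80410191 -0.15630158  0.57357644] [-0.56303822  0.10944354  0.81915204] [0.48340257 0.2153925  0.08675102] [[ 0.56303822  0.190809    0.80410191]
 [-0.10944354  0.98162718 -0.15630158]
 [-0.81915204  0.          0.57357644]]
t 0.15 turn [ -8.87 -33.89   7.46] shift mm [ 211.3 -412.6  -57.5] norm 35.8 F [ 0.2  0.7 -0.4] q [ 1.21  0.26  1.61 -0.    1.27 -0.04] w 1.0
0.66 865 [0.164 0.199 0.232]
0.68 459 [0.192 0.221 0.234]
0.7 0 
0.72 220 [0.045 0.093 0.146]
0.74 1632 [0.041 0.112 0.147]
0.76 1947 [0.047 0.143 0.148]
0.78 1367 [0.113 0.145 0.149]
0.8 1352 [0.112 0.146 0.149]
0.66 463 [0.163 0.217 0.234]
0.68 401 [0.193 0.221 0.234]
0.7 0 
0.72 109 [0.035 0.114 0.148]
0.74 765 [0.051 0.145 0.148]
0.76 1376 [0.08  0.145 0.148]
0.78 1476 [0.08  0.146 0.148]
0.8 1483 [0.079 0.146 0.149]
```

Emit:
play_rows --deltas '[{"x":20,"y":-40,"z":0,"fingers":-0.3},{"x":42,"y":-82,"z":0,"wx":-1,"wy":-4,"wz":1},{"x":64,"y":-124,"z":0,"wx":-2,"wy":-8,"wz":2},{"x":86,"y":-166,"z":0,"wx":-3,"wy":-12,"wz":3},{"x":108,"y":-208,"z":0,"wx":-4,"wy":-16,"wz":4},{"x":130,"y":-250,"z":0,"wx":-5,"wy":-20,"wz":5},{"x":152,"y":-292,"z":-5,"wx":-6,"wy":-24,"wz":6},{"x":174,"y":-335,"z":-15,"wx":-7,"wy":-28,"wz":6.5},{"x":192,"y":-375,"z":-30,"wx":-8,"wy":-31,"wz":7},{"x":205,"y":-400,"z":-45,"wx":-8.9,"wy":-33.9,"wz":7.5},{"x":211,"y":-412.5,"z":-57.5,"wx":-8.9,"wy":-33.9,"wz":7.5},{"x":211,"y":-412.5,"z":-57.5,"wx":-8.9,"wy":-33.9,"wz":7.5}]' --grip_force 40

```text
schema error: expected keys wx, wy, wz, x, y, z, fingers
```

Run:
```python
from h import *
c=cam('wrist');save(c,'wrist1')
delta(Rg,G)
# project predicted points of handpiece into image
T=np.linalg.inv(c['wc'])
def proj(p):
    q=T[:3,:3]@p+T[:3,3];s=q[:2]/q[2];s=s*(1+c['k1']*(s@s));return c['K'][:2,:2]@s+c['K'][:2,2]
im=cv2.imread('pics/wrist1.png')
y=Rg[:,1]
for l in (-.07,.025):
  for sgn in (-1,1):
    p=proj(C+l*a+.012*n+sgn*.012*y)*1.5;cv2.circle(im,tuple(int(v) for v in p),4,(0,0,255),1)
for l in (-.043,.005):
    p=proj(C+l*a+.012*n)*1.5;cv2.circle(im,tuple(int(v) for v in p),4,(255,0,255),1)
cv2.imwrite('pics/wrist1o.png',im)
```

```text
t 0.2 turn [ -8.89 -33.88   7.45] shift mm [ 267.5 -423.6 -139.5] norm 35.8 F [-0.  -0.5  0.4] q [ 1.21  0.26  1.6   0.    1.27 -0.04] w 1.003
```

View pics/wrist1o.png

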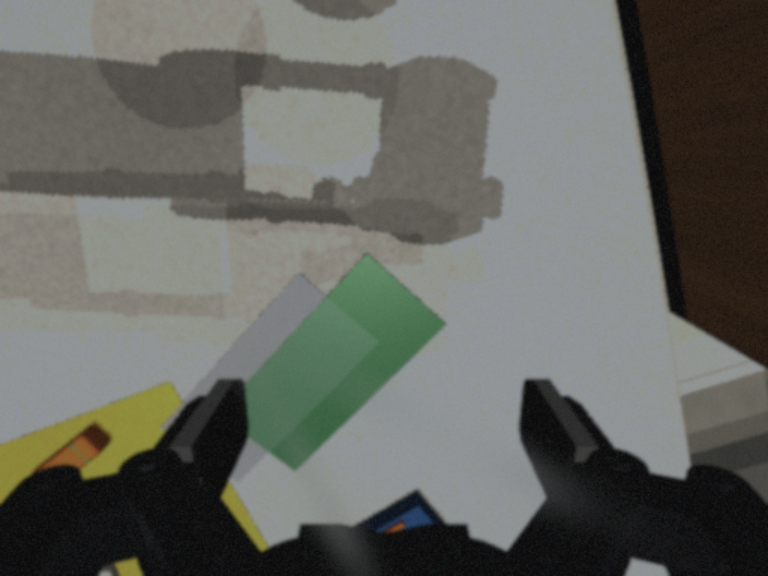

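The call was refused because every row needs all its keys, so the picture is unchanged. I repeat the move with complete rows.

Emit:
play_rows --deltas '[{"x":20,"y":-40,"z":0,"wx":0,"wy":0,"wz":0,"fingers":-0.3},{"x":42,"y":-82,"z":0,"wx":-1,"wy":-4,"wz":1,"fingers":-0.3},{"x":64,"y":-124,"z":0,"wx":-2,"wy":-8,"wz":2,"fingers":-0.3},{"x":86,"y":-166,"z":0,"wx":-3,"wy":-12,"wz":3,"fingers":-0.3},{"x":108,"y":-208,"z":0,"wx":-4,"wy":-16,"wz":4,"fingers":-0.3},{"x":130,"y":-250,"z":0,"wx":-5,"wy":-20,"wz":5,"fingers":-0.3},{"x":152,"y":-292,"z":-5,"wx":-6,"wy":-24,"wz":6,"fingers":-0.3},{"x":174,"y":-335,"z":-15,"wx":-7,"wy":-28,"wz":6.5,"fingers":-0.3},{"x":192,"y":-375,"z":-30,"wx":-8,"wy":-31,"wz":7,"fingers":-0.3},{"x":205,"y":-400,"z":-45,"wx":-8.9,"wy":-33.9,"wz":7.5,"fingers":-0.3},{"x":211,"y":-412.5,"z":-57.5,"wx":-8.9,"wy":-33.9,"wz":7.5,"fingers":-0.3},{"x":211,"y":-412.5,"z":-57.5,"wx":-8.9,"wy":-33.9,"wz":7.5,"fingers":-0.3}]' --grip_force 40

```text
time: 1.7
tool_pos: [0.4262, 0.2253, 0.1682]
tcp_rot: [0.091, 0.958, -0.178]
wrist_force: [0.3, -0.1, 0.6]
width: 0.65
```

Run:
```python
from h import *
c=cam('wrist');save(c,'wrist2')
delta(Rg,G)
T=np.linalg.inv(c['wc'])
def proj(p):
    q=T[:3,:3]@p+T[:3,3];s=q[:2]/q[2];s=s*(1+c['k1']*(s@s));return c['K'][:2,:2]@s+c['K'][:2,2]
im=cv2.imread('pics/wrist2.png')
y=Rg[:,1]
for l in (-.07,.025):
  for sgn in (-1,1):
    p=proj(C+l*a+.012*n+sgn*.012*y)*1.5;cv2.circle(im,tuple(int(v) for v in p),4,(0,0,255),1)
for l in (-.043,.005):
    p=proj(C+l*a+.012*n)*1.5;cv2.circle(im,tuple(int(v) for v in p),4,(255,0,255),1)
cv2.imwrite('pics/wrist2o.png',im)
```

```text
t 1.75 turn [-0.03 -0.   -0.03] shift mm [ 56.5 -11.1 -82.7] norm 0.0 F [-0.4  0.4  0.7] q [ 0.79 -0.28  2.37 -0.72  0.81 -0.15] w 0.654
```

View pics/wrist2o.png

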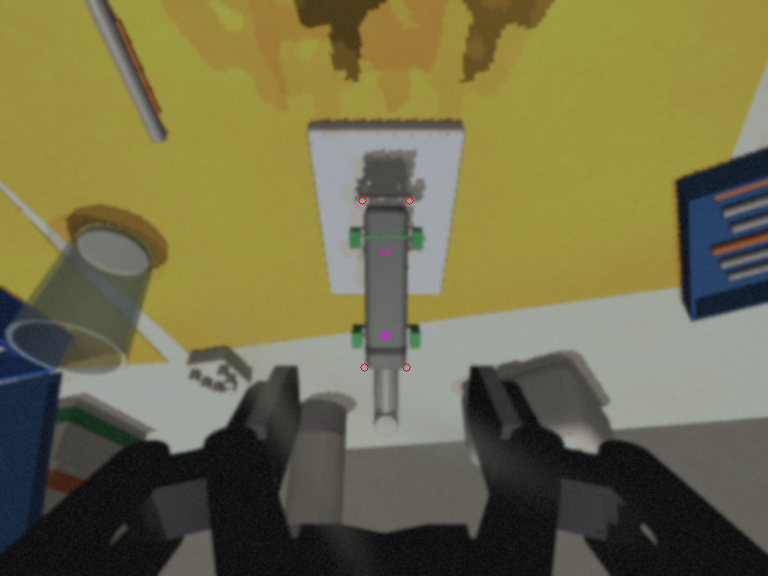

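The overlay is centred sideways, with the handpiece on column 386. But the body looks smaller than predicted: rows 207–353 against 200–367. I check height and length with the wrist depth and a two-view ray crossing.

Run:
```python
from h import *
c=load('wrist2');P=pts(c);f=c['frame'].astype(int)
# in frame of handpiece: along a, lateral y, normal n about C
def loc(p): return np.stack([(p-C)@a,(p-C)@Rg[:,1],(p-C)@n],-1)*1000
for r in range(125,290,6):
    print(r,loc(P[r,257]).round(1),c['depth'][r,257].round(3),f[r,257])
for r in (170,190,215): print(r,[ (col,loc(P[r,col])[1:].round(0).tolist(),f[r,col].tolist()) for col in range(238,278,3)])
for nn in ('top0','scene0'):
    c=load(nn);Q=pts(c);L=loc(Q);m=(abs(L[...,1])<7)&(L[...,2]>5)&(L[...,2]<22)
    for l in range(-75,80,10):
        k=m&(abs(L[...,0]-l)<5);print(nn,l,k.sum(),np.median(L[k],0).round(1) if k.any() else '')
```

```text
125 [-72.8  -0.1 -40.8] 0.293 [77 76 70]
131 [-70.6  -0.2  -5.3] 0.26 [83 80 77]
137 [-66.8  -0.2   4.1] 0.252 [63 63 60]
143 [-62.8  -0.2  10.2] 0.248 [91 92 89]
149 [-58.2  -0.2  11.1] 0.248 [94 96 92]
155 [-53.5  -0.2  11.6] 0.249 [ 92 101  92]
161 [-48.3  -0.2  10. ] 0.252 [95 95 94]
167 [-43.4  -0.1  10. ] 0.254 [ 98 100  97]
173 [-38.5  -0.1  10. ] 0.255 [99 98 97]
179 [-33.3  -0.1   9.6] 0.257 [ 97 100  96]
185 [-28.1  -0.1   9.1] 0.259 [101 104 100]
191 [-23.   -0.1   9.2] 0.26 [ 99 101  99]
197 [-18.3  -0.1  10.7] 0.26 [101 101  99]
203 [-12.8  -0.1  10. ] 0.263 [103 104 100]
209 [-7.7 -0.1 10.7] 0.264 [106 106 102]
215 [-1.9 -0.   9.5] 0.266 [101 104 100]
221 [ 3.3 -0.  10.2] 0.267 [105 106 103]
227 [ 8.9 -0.  10. ] 0.269 [107 109 106]
233 [14.3 -0.  10.4] 0.27 [70 70 72]
239 [20.9  0.   8.3] 0.274 [105 109 105]
245 [25.8  0.  10.2] 0.274 [117 118 115]
251 [34.   0.1  5.5] 0.281 [147 144 140]
257 [nan nan nan] 0.0 [148 147 141]
263 [46.6  0.1  4.7] 0.285 [146 144 139]
269 [52.3  0.1  5.4] 0.286 [147 146 140]
275 [59.   0.1  4.7] 0.289 [106 107 103]
281 [63.4  0.1  7.8] 0.28
[... 1852 characters left out ...]
p0 5 30 [ 4.8 -0.7  8.8]
top0 15 28 [14.6  0.3  9.6]
top0 25 33 [24.9 -0.5  8.8]
top0 35 11 [32.   1.2  6.5]
top0 45 4 [46.8  1.2  5.8]
top0 55 3 [52.9  1.1  5.8]
top0 65 19 [65.2 -0.3  7.1]
top0 75 18 [72.6 -0.2  6.1]
scene0 -75 0 
scene0 -65 4 [-60.6  -0.7  10.6]
scene0 -55 11 [-54.6   1.2  10.6]
scene0 -45 11 [-44.5  -0.9  10.8]
scene0 -35 12 [-34.9   1.   10.6]
scene0 -25 13 [-24.6  -0.1  10.6]
scene0 -15 8 [-14.7  -0.2  10.7]
scene0 -5 17 [-6.   0.6 10.4]
scene0 5 14 [ 6.  -0.  10.8]
scene0 15 12 [15.8 -1.4 10.3]
scene0 25 29 [25.8  0.2  8.9]
scene0 35 6 [37.7 -1.3  5.9]
scene0 45 8 [46.4 -0.1  5.6]
scene0 55 4 [59.   0.2  7.8]
scene0 65 15 [66.2  1.4  8.2]
scene0 75 12 [71.6 -0.8  6.8]
```

The wrist depth puts the upper face 10 mm above the assumed axis, so the centre is 2 mm lower than assumed. The top view says about the same, and the lengthwise and sideways positions agree within 2 mm. I go down square to the slope and grip.

Emit:
play_rows --deltas '[{"x":6,"y":-1,"z":-8,"wx":0,"wy":0,"wz":0,"fingers":-0.3},{"x":12,"y":-2,"z":-17,"wx":0,"wy":0,"wz":0,"fingers":-0.3},{"x":18,"y":-3.5,"z":-26,"wx":0,"wy":0,"wz":0,"fingers":-0.3},{"x":24,"y":-4.5,"z":-35,"wx":0,"wy":0,"wz":0,"fingers":-0.3},{"x":30,"y":-6,"z":-44,"wx":0,"wy":0,"wz":0,"fingers":-0.3},{"x":36,"y":-7,"z":-53,"wx":0,"wy":0,"wz":0,"fingers":-0.3},{"x":42,"y":-8,"z":-61,"wx":0,"wy":0,"wz":0,"fingers":-0.3},{"x":48,"y":-9.5,"z":-70,"wx":0,"wy":0,"wz":0,"fingers":-0.3},{"x":53,"y":-10.5,"z":-78,"wx":0,"wy":0,"wz":0,"fingers":-0.3},{"x":57.5,"y":-11,"z":-84,"wx":0,"wy":0,"wz":0,"fingers":-0.3},{"x":57.5,"y":-11,"z":-84,"wx":0,"wy":0,"wz":0,"fingers":-0.3}]'

```text
time: 3.12
tool_pos: [0.4846, 0.2157, 0.0851]
tcp_rot: [0.091, 0.957, -0.176]
wrist_force: [-0.1, -0.0, 0.0]
width: 0.65
```

Run:
```python
from h import *
c=cam('wrist');save(c,'wrist3');delta(Rg,G-.002*n)
```

```text
t 3.17 turn [-0.02  0.01 -0.08] shift mm [-0.  -0.7 -0.3] norm 0.1 F [-1.   1.   0.5] q [ 0.66 -0.06  2.38 -0.91  0.58  0.  ] w 0.655
```

View pics/wrist3.png

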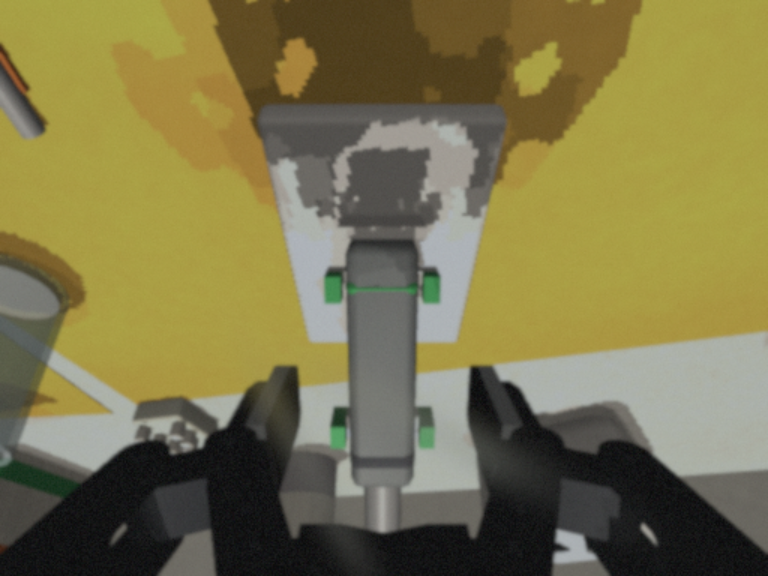

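The fingers straddle the body between the cheeks (rows 287 and 428), and the tips show from row 367. I check the tip position in the tool frame.

Run:
```python
from h import *
c=load('wrist3');T=c['wc']@np.linalg.inv(c['tool_from_camera'])
P=pts(c);t=(P-T[:3,3])@T[:3,:3]*1000
for col in (185,190,195,318,323,328):
    print(col,[(r,t[r,col].round(0).tolist()) for r in range(236,300,6)])
```

```text
185 [(236, [141.0, -71.0, 55.0]), (242, [149.0, -73.0, 65.0]), (248, [-16.0, -32.0, -11.0]), (254, [-22.0, -31.0, -11.0]), (260, [-27.0, -30.0, -11.0]), (266, [-33.0, -28.0, -11.0]), (272, [-37.0, -28.0, -11.0]), (278, [-37.0, -28.0, -8.0]), (284, [-38.0, -28.0, -6.0]), (290, [-39.0, -28.0, -4.0]), (296, [-40.0, -28.0, -2.0])]
190 [(236, [142.0, -66.0, 55.0]), (242, [149.0, -68.0, 65.0]), (248, [-17.0, -30.0, -11.0]), (254, [-23.0, -29.0, -11.0]), (260, [nan, nan, nan]), (266, [-27.0, -28.0, -8.0]), (272, [-29.0, -28.0, -6.0]), (278, [-30.0, -28.0, -4.0]), (284, [-29.0, -28.0, -1.0]), (290, [-31.0, -28.0, 1.0]), (296, [-31.0, -28.0, 5.0])]
195 [(236, [142.0, -61.0, 55.0]), (242, [149.0, -63.0, 65.0]), (248, [-16.0, -28.0, -11.0]), (254, [-17.0, -28.0, -8.0]), (260, [-18.0, -28.0, -6.0]), (266, [-19.0, -28.0, -3.0]), (272, [-19.0, -28.0, -0.0]), (278, [-19.0, -28.0, 3.0]), (284, [-21.0, -28.0, 5.0]), (290, [-22.0, -28.0, 8.0]), (296, [-22.0, -28.0, 11.0])]
318 [(236, [143.0, 63.0, 56.0]), (242, [150.0, 65.0, 66.0]), (248, [-17.0, 29.0, -11.0]), (254, [-21.0, 28.0, -10.0]), (260, [-22.0, 28.0, -8.0]), (266, [-22.0, 28.0, -5.0]), (272, [-25.0, 28.0, -4.0]), (278, [-24.0, 28.0, -0.0]), (284, [-25.0, 28.0, 2.0]), (290, [-25.0, 28.0, 6.0]), (296, [-26.0, 28.0, 8.0])]
323 [(236, [142.0, 68.0, 55.0]), (242, [151.0, 70.0, 66.0]), (248, [-16.0, 31.0, -11.0]), (254, [-22.0, 30.0, -11.0]), (260, [-28.0, 29.0, -11.0]), (266, [-32.0, 28.0, -11.0]), (272, [-32.0, 28.0, -8.0]), (278, [-33.0, 28.0, -6.0]), (284, [-34.0, 28.0, -4.0]), (290, [-34.0, 28.0, -1.0]), (296, [-35.0, 28.0, 2.0])]
328 [(236, [143.0, 73.0, 55.0]), (242, [150.0, 75.0, 66.0]), (248, [-17.0, 33.0, -12.0]), (254, [-22.0, 32.0, -11.0]), (260, [-27.0, 31.0, -11.0]), (266, [-32.0, 30.0, -11.0]), (272, [-37.0, 29.0, -11.0]), (278, [-40.0, 28.0, -10.0]), (284, [-41.0, 28.0, -8.0]), (290, [-42.0, 28.0, -6.0]), (296, [-42.0, 28.0, -3.0])]
```

```bash
python3 - <<'E'
from h import *
c=load('wrist3');print(c['tool_from_camera'].round(3))
T=np.linalg.inv(c['tool_from_camera'])
def proj(p):
    q=T[:3,:3]@p+T[:3,3];s=q[:2]/q[2];s=s*(1+c['k1']*(s@s));return c['K'][:2,:2]@s+c['K'][:2,2]
for x in (-30,-14,0,10,16,22):print(x,[(proj(np.array([x,28*sg,z])/1000)*1.5).round(0).tolist() for z in (-11,11) for sg in(1,)])
# width profile of the world views of the gripper
for n_ in('top','scene'):
    k=cam(n_);save(k,n_+'3')
    P=pts(k);Tt=tcp(k['s']);t=(P-Tt[:3,3])@Tt[:3,:3]*1000
    m=(abs(t[...,1])<60)&(abs(t[...,1])>20)&(abs(t[...,2])<14)&(t[...,0]>-60)&(t[...,0]<40)
    v=t[m];print(n_,len(v));h,e=np.histogram(v[:,0],bins=np.arange(-60,45,5));print(list(zip(e.astype(int),h)))
    im=cv2.imread('pics/%s3.png'%n_)
    for sg in(-1,1):
      for x,colr in((22,(0,0,255)),(0,(255,0,255)),(-14,(0,255,255))):
        p=Tt[:3,3]+Tt[:3,:3]@np.array([x,sg*30,0])/1000
        V=k['view'];q=V[:3,:3]@p+V[:3,3];s=q[:2]/q[2];s=s*(1+k['k1']*(s@s));u=(k['K'][:2,:2]@s+k['K'][:2,2])*1.5
        cv2.circle(im,tuple(int(z) for z in u),3,colr,1); print(n_,sg,x,u.round())
    cv2.imwrite('pics/%s3o.png'%n_,im)
E
python3 - <<'E'
import cv2
a=cv2.imread('pics/top3o.png')[150:370,150:370];b=cv2.imread('pics/scene3o.png')[230:430,420:620]
cv2.imwrite('pics/c3.png',cv2.hconcat([cv2.resize(a,(400,400)),cv2.resize(b,(400,400))]))
E
```

```text
[[ 0.001 -0.297  0.955 -0.146]
 [ 1.     0.001 -0.001  0.   ]
 [-0.001  0.955  0.297 -0.076]
 [ 0.     0.     0.     1.   ]]
-30 [[484.0, 395.0], [479.0, 461.0]]
-14 [[473.0, 369.0], [469.0, 430.0]]
0 [[466.0, 350.0], [462.0, 408.0]]
10 [[461.0, 339.0], [458.0, 394.0]]
16 [[459.0, 333.0], [456.0, 386.0]]
22 [[456.0, 327.0], [454.0, 379.0]]
top 319
[(np.int64(-60), np.int64(86)), (np.int64(-55), np.int64(30)), (np.int64(-50), np.int64(18)), (np.int64(-45), np.int64(27)), (np.int64(-40), np.int64(27)), (np.int64(-35), np.int64(31)), (np.int64(-30), np.int64(25)), (np.int64(-25), np.int64(30)), (np.int64(-20), np.int64(19)), (np.int64(-15), np.int64(22)), (np.int64(-10), np.int64(4)), (np.int64(-5), np.int64(0)), (np.int64(0), np.int64(0)), (np.int64(5), np.int64(0)), (np.int64(10), np.int64(0)), (np.int64(15), np.int64(0)), (np.int64(20), np.int64(0)), (np.int64(25), np.int64(0)), (np.int64(30), np.int64(0)), (np.int64(35), np.int64(0))]
top -1 22 [261. 284.]
top -1 0 [257. 292.]
top -1 -14 [254. 297.]
top 1 22 [219. 277.]
top 1 0 [214. 285.]
top 1 -14 [210. 290.]
scene 372
[(np.int64(-60), np.int64(74)), (np.int64(-55), np.int64(48)), (np.int64(-50), np.int64(30)), (np.int64(-45), np.int64(39)), (np.int64(-40), np.int64(32)), (np.int64(-35), np.int64(31)), (np.int64(-30), np.int64(36)), (np.int64(-25), np.int64(32)), (np.int64(-20), np.int64(31)), (np.int64(-15), np.int64(19)), (np.int64(-10), np.int64(0)), (np.int64(-5), np.int64(0)), (np.int64(0), np.int64(0)), (np.int64(5), np.int64(0)), (np.int64(10), np.int64(0)), (np.int64(15), np.int64(0)), (np.int64(20), np.int64(0)), (np.int64(25), np.int64(0)), (np.int64(30), np.int64(0)), (np.int64(35), np.int64(0))]
scene -1 22 [512. 323.]
scene -1 0 [518. 310.]
scene -1 -14 [521. 301.]
scene 1 22 [551. 341.]
scene 1 0 [558. 328.]
scene 1 -14 [562. 319.]
```

View pics/c3.png

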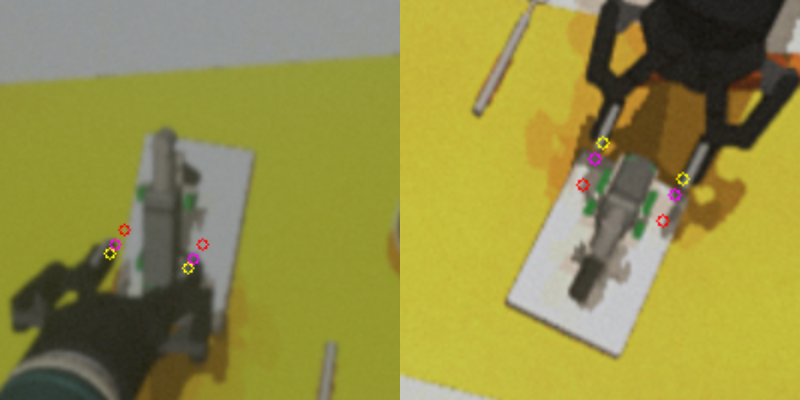

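In all three views the fingertips sit about 12 mm behind the reported TCP. The text puts them 22 mm ahead, less the swing. Before gripping I close partway without contact (30 mm opening) and look again.

Emit:
play_rows --deltas '[{"x":0,"y":0,"z":0,"wx":0,"wy":0,"wz":0,"fingers":0.25},{"x":0,"y":0,"z":0,"wx":0,"wy":0,"wz":0,"fingers":0.25},{"x":0,"y":0,"z":0,"wx":0,"wy":0,"wz":0,"fingers":0.25}]' --grip_force 20

```text
time: 3.65
tool_pos: [0.4846, 0.2161, 0.0859]
tcp_rot: [0.092, 0.956, -0.175]
wrist_force: [0.3, 1.5, -0.1]
width: 0.378
```

Run:
```python
from h import *
k=None
for n_ in('wrist','scene','top'):
    k=cam(n_);save(k,n_+'4')
    P=pts(k);Tt=tcp(k['s']);t=(P-Tt[:3,3])@Tt[:3,:3]*1000
    m=(abs(t[...,1])<50)&(abs(t[...,1])>14.5)&(abs(t[...,2])<13)&(t[...,0]>-60)&(t[...,0]<40)
    v=t[m];print(n_,len(v),'w',k['s']['width']);h,e=np.histogram(v[:,0],bins=np.arange(-60,45,5));print(list(zip(e.tolist(),h.tolist())))
    if n_!='wrist':
        b=(abs(t[...,1])<45)&(abs(t[...,2])<45)&(t[...,0]<-40)&(t[...,0]>-140);h,e=np.histogram(t[b][:,0],bins=np.arange(-140,-35,5));print(list(zip(e.tolist(),h.tolist())))
```

```text
wrist 8985 w 0.37775614695496446
[(-60, 3518), (-55, 1246), (-50, 677), (-45, 844), (-40, 424), (-35, 526), (-30, 463), (-25, 437), (-20, 394), (-15, 311), (-10, 129), (-5, 16), (0, 0), (5, 0), (10, 0), (15, 0), (20, 0), (25, 0), (30, 0), (35, 0)]
scene 425 w 0.37966219841402343
[(-60, 87), (-55, 65), (-50, 41), (-45, 36), (-40, 35), (-35, 30), (-30, 32), (-25, 30), (-20, 33), (-15, 24), (-10, 12), (-5, 0), (0, 0), (5, 0), (10, 0), (15, 0), (20, 0), (25, 0), (30, 0), (35, 0)]
[(-140, 96), (-135, 56), (-130, 52), (-125, 105), (-120, 113), (-115, 125), (-110, 116), (-105, 108), (-100, 85), (-95, 83), (-90, 70), (-85, 61), (-80, 57), (-75, 51), (-70, 43), (-65, 62), (-60, 81), (-55, 63), (-50, 41), (-45, 36)]
top 324 w 0.3770652300289549
[(-60, 93), (-55, 38), (-50, 22), (-45, 22), (-40, 20), (-35, 21), (-30, 23), (-25, 32), (-20, 22), (-15, 15), (-10, 11), (-5, 5), (0, 0), (5, 0), (10, 0), (15, 0), (20, 0), (25, 0), (30, 0), (35, 0)]
[(-140, 74), (-135, 32), (-130, 9), (-125, 18), (-120, 27), (-115, 50), (-110, 69), (-105, 56), (-100, 50), (-95, 35), (-90, 46), (-85, 39), (-80, 38), (-75, 47), (-70, 40), (-65, 46), (-60, 111), (-55, 62), (-50, 34), (-45, 27)]
```

View pics/wrist4.png

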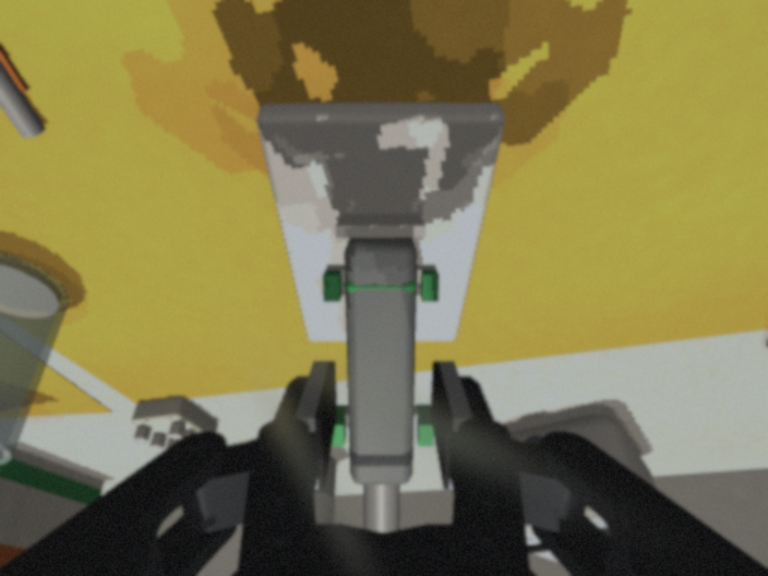

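View pics/scene4.png

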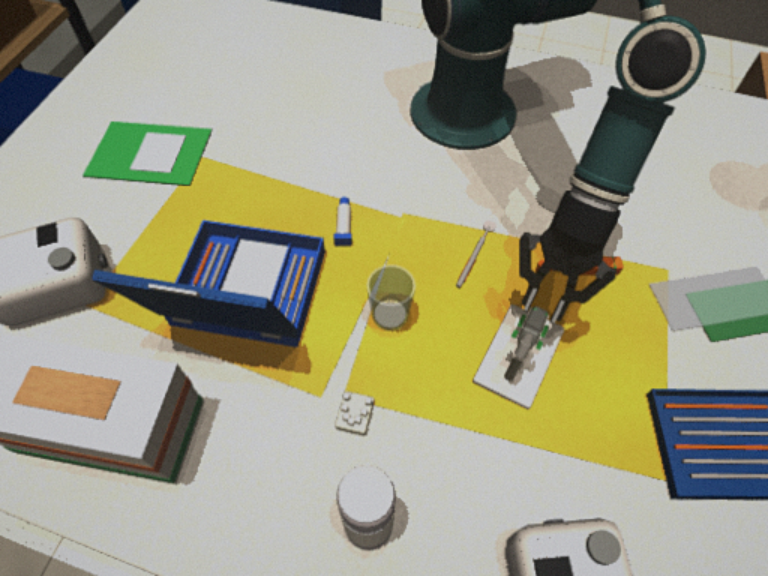

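At a 32 mm opening the tips have swung forward to about 9 mm behind the TCP. A light closing test shows whether anything solid reaches further than the pictures show: it would stop at 24 mm (0.28).

Emit:
play_rows --deltas '[{"x":0,"y":0,"z":0,"wx":0,"wy":0,"wz":0,"fingers":0.6},{"x":0,"y":0,"z":0,"wx":0,"wy":0,"wz":0,"fingers":0.6},{"x":0,"y":0,"z":0,"wx":0,"wy":0,"wz":0,"fingers":0.6}]' --grip_force 20

```text
time: 4.18
tool_pos: [0.4846, 0.216, 0.0857]
tcp_rot: [0.092, 0.956, -0.175]
wrist_force: [1.1, -0.5, -0.3]
width: 0.195
```

It closed past 24 mm without touching, so the pictures are right and the real fingertips are about 29 mm further back than the text says. I open, go 29 mm further down square to the slope, and look.

Emit:
play_rows --deltas '[{"x":0,"y":0,"z":0,"wx":0,"wy":0,"wz":0,"fingers":-0.1},{"x":0,"y":0,"z":0,"wx":0,"wy":0,"wz":0,"fingers":-0.1},{"x":0,"y":0,"z":0,"wx":0,"wy":0,"wz":0,"fingers":-0.1},{"x":0,"y":0,"z":0,"wx":0,"wy":0,"wz":0,"fingers":-0.1},{"x":4,"y":-1,"z":-6,"wx":0,"wy":0,"wz":0,"fingers":-0.1},{"x":8,"y":-2,"z":-12,"wx":0,"wy":0,"wz":0,"fingers":-0.1},{"x":12,"y":-3,"z":-18,"wx":0,"wy":0,"wz":0,"fingers":-0.1},{"x":16,"y":-4,"z":-24,"wx":0,"wy":0,"wz":0,"fingers":-0.1},{"x":16,"y":-4,"z":-24,"wx":0,"wy":0,"wz":0,"fingers":-0.1}]' --grip_force 40

```text
time: 5.3
tool_pos: [0.5004, 0.2115, 0.0608]
tcp_rot: [0.091, 0.958, -0.176]
wrist_force: [-0.6, 0.1, -0.7]
width: 0.549
```

Run:
```python
from h import *
k=cam('wrist');save(k,'wrist5');print(k['s']['width'])
P=pts(k);L=np.stack([(P-C)@a,(P-C)@Rg[:,1],(P-C)@n],-1)*1000
m=(abs(L[...,1])>17)&(abs(L[...,1])<42)&(L[...,0]>-60)&(L[...,0]<30)&(L[...,2]>-30)&(L[...,2]<40)&(k['frame'].max(2)<90)
for sg in(-1,1):
    v=L[m&(np.sign(L[...,1])==sg)];print(sg,len(v),np.percentile(v,[1,50,99],axis=0).round(1).tolist())
```

```text
0.5487291195723104
-1 2921 [[-51.3, -41.5, -17.6], [-27.8, -26.7, 20.3], [10.8, -17.6, 39.8]]
1 2978 [[-51.4, 17.6, -17.7], [-27.7, 26.0, 21.0], [10.7, 41.4, 39.7]]
```

View pics/wrist5.png

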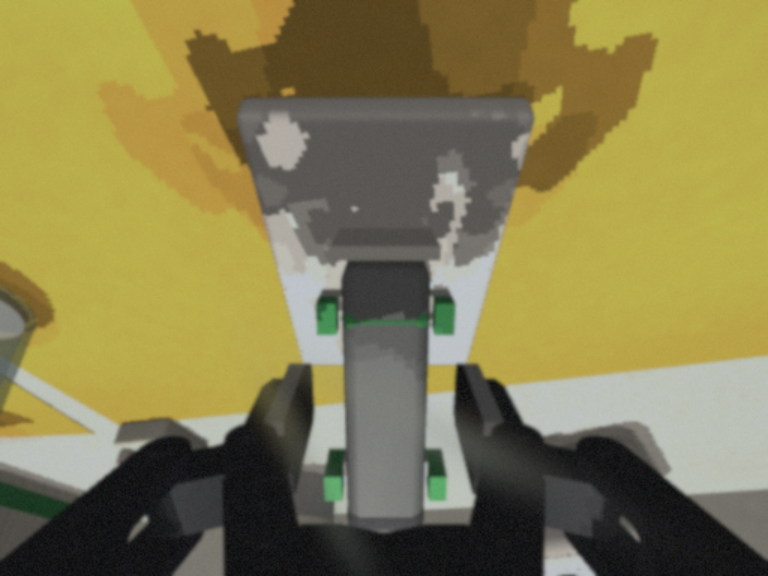

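The tips now stand beside the body between the two cheek pairs (tips at rows 365–420, cheeks at 315 and 475). I grip.

Emit:
play_rows --deltas '[{"x":0,"y":0,"z":0,"wx":0,"wy":0,"wz":0,"fingers":0.8},{"x":0,"y":0,"z":0,"wx":0,"wy":0,"wz":0,"fingers":0.8},{"x":0,"y":0,"z":0,"wx":0,"wy":0,"wz":0,"fingers":0.8},{"x":0,"y":0,"z":0,"wx":0,"wy":0,"wz":0,"fingers":0.8},{"x":0,"y":0,"z":0,"wx":0,"wy":0,"wz":0,"fingers":0.8}]' --grip_force 45

```text
time: 5.98
tool_pos: [0.5005, 0.2121, 0.062]
tcp_rot: [0.092, 0.956, -0.175]
wrist_force: [-5.5, 0.4, 5.8]
width: 0.272
```

Emit:
play_rows --deltas '[{"x":-2,"y":0.4,"z":3,"wx":0,"wy":0,"wz":0,"fingers":0.8},{"x":-6,"y":1,"z":8,"wx":0,"wy":0,"wz":0,"fingers":0.8},{"x":-11,"y":2,"z":16,"wx":0,"wy":0,"wz":0,"fingers":0.8},{"x":-17,"y":3,"z":25,"wx":0,"wy":0,"wz":0,"fingers":0.8},{"x":-23,"y":4.5,"z":34,"wx":0,"wy":0,"wz":0,"fingers":0.8},{"x":-29,"y":5.5,"z":43,"wx":0,"wy":0,"wz":0,"fingers":0.8},{"x":-35,"y":6.5,"z":52,"wx":0,"wy":0,"wz":0,"fingers":0.8},{"x":-35,"y":6.5,"z":80,"wx":0,"wy":0,"wz":0,"fingers":0.8},{"x":-35,"y":6.5,"z":110,"wx":0,"wy":0,"wz":0,"fingers":0.8},{"x":-35,"y":6.5,"z":130,"wx":0,"wy":0,"wz":0,"fingers":0.8},{"x":-35,"y":6.5,"z":130,"wx":0,"wy":0,"wz":0,"fingers":0.8}]'

```text
time: 7.35
tool_pos: [0.4664, 0.2196, 0.1944]
tcp_rot: [0.095, 0.953, -0.173]
wrist_force: [0.5, 0.4, -1.3]
width: 0.273
```

```bash
cat >> h.py <<'E'
B=np.array([.522,-.2315,0]);BY=7.8
bx=np.array([np.cos(np.radians(BY)),np.sin(np.radians(BY)),0]);by=np.array([-bx[1],bx[0],0])
E
python3 - <<'E'
from h import *
k=cam('wrist');save(k,'wrist6')
c2=cam('scene');save(c2,'scene6')
Rb=grasp_R(BY,0);print(Rb.round(2))
P=pts(k);T=tcp(k['s']);t=(P-T[:3,3])@T[:3,:3]*1000
for r in range(90,330,10): print(r,t[r,257].round(0),end=' ')
print()
delta(Rb,B-.019*bx+np.array([0,0,.2]))
E
```

```text
[[ 0.   -0.14  0.99]
 [ 0.    0.99  0.14]
 [-1.    0.    0.  ]]
90 [132.   1. -83.] 100 [125.   1. -75.] 110 [133.   1. -67.] 120 [133.   1. -59.] 130 [133.   1. -50.] 140 [133.   1. -41.] 150 [131.   1. -33.] 160 [133.   1. -24.] 170 [-17.   1. -48.] 180 [-27.   1. -46.] 190 [-27.   1. -42.] 200 [-28.   1. -38.] 210 [-28.   1. -34.] 220 [-28.   1. -29.] 230 [-27.   1. -25.] 240 [-27.   1. -20.] 250 [-28.   1. -16.] 260 [-27.   1. -11.] 270 [-27.   1.  -6.] 280 [-28.   1.  -2.] 290 [-27.   1.   4.] 300 [-28.   1.   9.] 310 [-27.   1.  15.] 320 [-27.   1.  20.] 
t 7.45 turn [ 0.92 35.13 18.15] shift mm [  38.2 -452.4    8.8] norm 39.6 F [ 0.1 -0.2 -2. ] q [ 0.7  -0.26  2.32 -0.68  0.79 -0.26] w 0.276
```

View pics/wrist6.png

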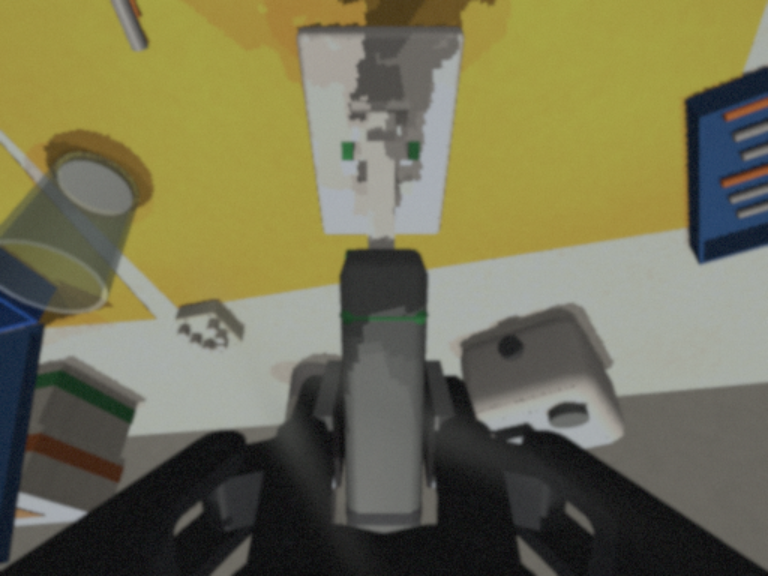

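View pics/scene6.png

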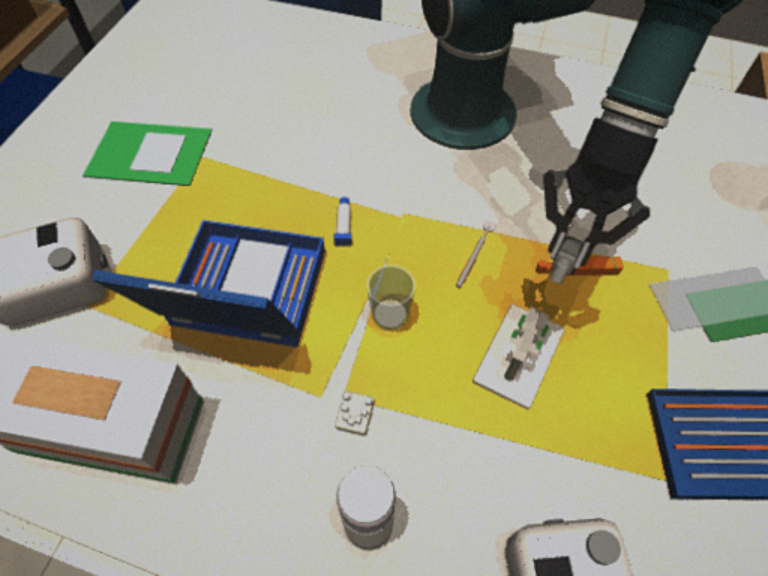

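The handpiece is held straight: its top is at tool x −27.5 mm along its whole length, and the rest is empty. I carry it over the box and level it, well above the tumbler.

Emit:
play_rows --deltas '[{"x":2,"y":-25,"z":5,"wx":0,"wy":2.3,"wz":1.2,"fingers":0.8},{"x":4,"y":-55,"z":8,"wx":0.1,"wy":4.7,"wz":2.4,"fingers":0.8},{"x":7,"y":-85,"z":10,"wx":0.2,"wy":7,"wz":3.6,"fingers":0.8},{"x":9,"y":-115,"z":10,"wx":0.3,"wy":9.4,"wz":4.8,"fingers":0.8},{"x":12,"y":-145,"z":10,"wx":0.3,"wy":11.7,"wz":6,"fingers":0.8},{"x":14,"y":-175,"z":10,"wx":0.4,"wy":14,"wz":7.3,"fingers":0.8},{"x":17,"y":-205,"z":10,"wx":0.4,"wy":16.4,"wz":8.5,"fingers":0.8},{"x":19,"y":-235,"z":10,"wx":0.5,"wy":18.7,"wz":9.7,"fingers":0.8},{"x":22,"y":-265,"z":10,"wx":0.6,"wy":21,"wz":10.9,"fingers":0.8},{"x":24,"y":-295,"z":10,"wx":0.6,"wy":23.4,"wz":12,"fingers":0.8},{"x":27,"y":-325,"z":10,"wx":0.7,"wy":25.7,"wz":13.3,"fingers":0.8},{"x":29,"y":-355,"z":10,"wx":0.8,"wy":28,"wz":14.5,"fingers":0.8},{"x":32,"y":-385,"z":5,"wx":0.8,"wy":30.4,"wz":15.7,"fingers":0.8},{"x":34,"y":-415,"z":0,"wx":0.9,"wy":32.8,"wz":17,"fingers":0.8},{"x":36,"y":-438,"z":-10,"wx":0.9,"wy":35.1,"wz":18.1,"fingers":0.8},{"x":38,"y":-452,"z":-20,"wx":0.9,"wy":35.1,"wz":18.1,"fingers":0.8},{"x":38,"y":-452,"z":-30,"wx":0.9,"wy":35.1,"wz":18.1,"fingers":0.8},{"x":38,"y":-452,"z":-30,"wx":0.9,"wy":35.1,"wz":18.1,"fingers":0.8}]'

```text
time: 9.7
tool_pos: [0.502, -0.2322, 0.1597]
tcp_rot: [-0.105, 1.57, 0.108]
wrist_force: [1.1, -0.7, -1.8]
width: 0.268
```

Run:
```python
from h import *
k=cam('wrist');save(k,'wrist7')
c2=cam('scene');save(c2,'scene7')
Rb=grasp_R(BY,0)
delta(Rb,B-.019*bx+np.array([0,0,.001]))
# floor edges seen by wrist
P=pts(k);f=k['frame'].astype(int)
w=(abs(P[...,2]-.004)<.004)&(f.min(2)>80)&(f.max(2)-f.min(2)<40)
L=np.stack([(P-B)@bx,(P-B)@by],-1)*1000
v=L[w&(abs(L[...,0])<110)&(abs(L[...,1])<70)];print(len(v),np.percentile(v,[.5,99.5],axis=0).round(1),P[w][:,2].mean())
# handpiece top
hp=(P[...,2]>.17)&(P[...,2]<.21);q=L[hp];print('hp',len(q),np.percentile(q,[1,50,99],axis=0).round(1))
```

```text
t 9.8 turn [-0.02  0.05  0.  ] shift mm [   0.    -1.5 -160.5] norm 0.1 F [ 0.1 -0.7 -1.2] q [-0.48  0.09  1.94  0.    1.12 -2.19] w 0.265
8131 [[-89.9 -57.9]
 [ 52.9  59.3]] 0.0027882676553940356
hp 13846 [[-67.2 -26.7]
 [-30.1   1.9]
 [ 17.2  30.2]]
```

View pics/wrist7.png

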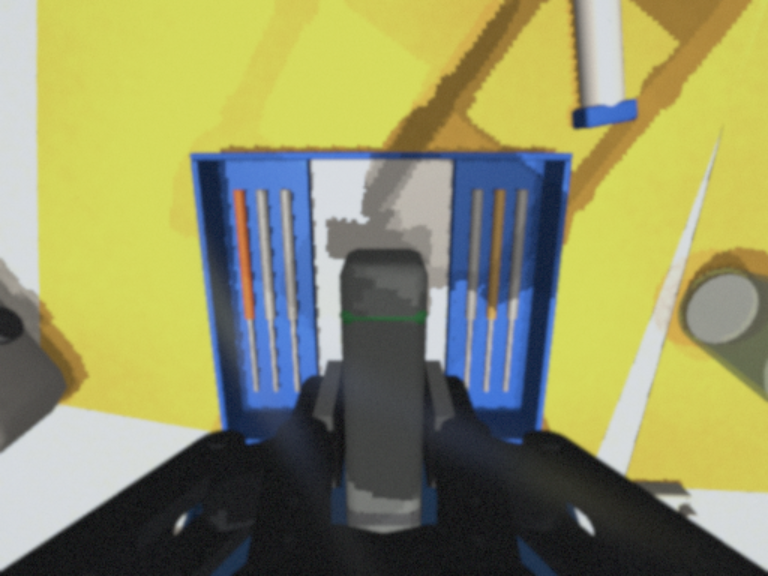

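View pics/scene7.png

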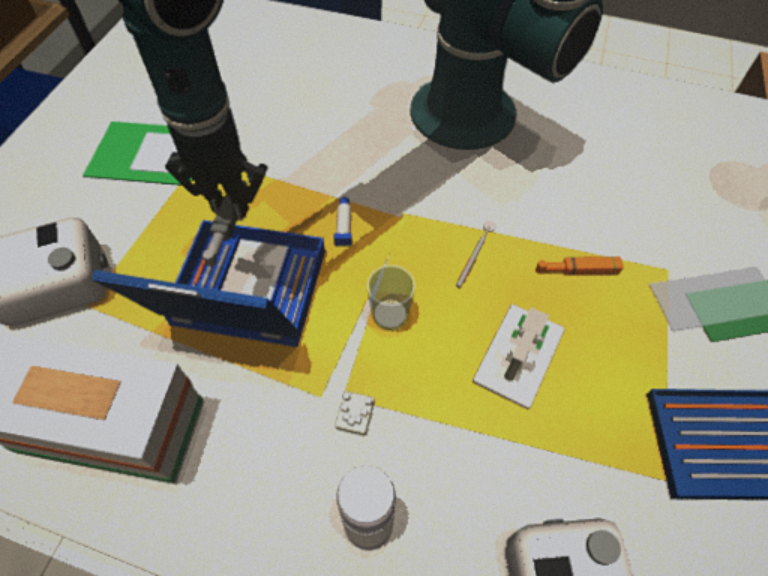

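The handpiece is over the middle compartment and parallel to it: compartment edges at columns 310–452 in row 160, handpiece at column 384. I lower it.

Emit:
play_rows --deltas '[{"x":0,"y":-0.5,"z":-8,"wx":0,"wy":0,"wz":0,"fingers":0.8},{"x":0,"y":-1,"z":-20,"wx":0,"wy":0,"wz":0,"fingers":0.8},{"x":0,"y":-1.5,"z":-34,"wx":0,"wy":0,"wz":0,"fingers":0.8},{"x":0,"y":-1.5,"z":-48,"wx":0,"wy":0,"wz":0,"fingers":0.8},{"x":0,"y":-1.5,"z":-62,"wx":0,"wy":0,"wz":0,"fingers":0.8},{"x":0,"y":-1.5,"z":-76,"wx":0,"wy":0,"wz":0,"fingers":0.8},{"x":0,"y":-1.5,"z":-90,"wx":0,"wy":0,"wz":0,"fingers":0.8},{"x":0,"y":-1.5,"z":-104,"wx":0,"wy":0,"wz":0,"fingers":0.8},{"x":0,"y":-1.5,"z":-118,"wx":0,"wy":0,"wz":0,"fingers":0.8},{"x":0,"y":-1.5,"z":-130,"wx":0,"wy":0,"wz":0,"fingers":0.8},{"x":0,"y":-1.5,"z":-140,"wx":0,"wy":0,"wz":0,"fingers":0.8},{"x":0,"y":-1.5,"z":-147,"wx":0,"wy":0,"wz":0,"fingers":0.8},{"x":0,"y":-1.5,"z":-151,"wx":0,"wy":0,"wz":0,"fingers":0.8},{"x":0,"y":-1.5,"z":-151,"wx":0,"wy":0,"wz":0,"fingers":0.8}]'

```text
time: 11.55
tool_pos: [0.5035, -0.235, 0.0106]
tcp_rot: [-0.107, 1.567, 0.106]
wrist_force: [-0.3, 0.2, -1.7]
width: 0.274
```

Run:
```python
from h import *
k=cam('wrist');save(k,'wrist8');delta(grasp_R(BY,0),B-.019*bx+np.array([0,0,.0005]))
P=pts(k);L=np.stack([(P-B)@bx,(P-B)@by,P[...,2]],-1)*1000
print([L[r,257].round(0).tolist() for r in range(150,340,12)])
w=(k['frame'].min(2)>70)&(abs(P[...,2]-.004)<.005)
for r in (110,130,150):
    cc=np.where(w[r])[0];print(r,[L[r,c].round(0).tolist() for c in (cc.min(),cc.max())] if len(cc) else '')
```

```text
t 11.6 turn [0.01 0.08 0.04] shift mm [ -0.5   1.  -10.3] norm 0.1 F [-0.1  0.1 -1.3] q [-0.48  0.27  2.04  0.    0.83 -2.19] w 0.271
[[-71.0, -0.0, 3.0], [-65.0, -0.0, 3.0], [-66.0, -0.0, 34.0], [-62.0, -0.0, 37.0], [-57.0, -0.0, 38.0], [-52.0, -0.0, 38.0], [-47.0, -0.0, 38.0], [-42.0, -0.0, 38.0], [-36.0, -0.0, 37.0], [-30.0, -0.0, 38.0], [-24.0, -0.0, 37.0], [-19.0, -0.0, 38.0], [-13.0, -0.0, 38.0], [-7.0, -0.0, 38.0], [0.0, -0.0, 38.0], [7.0, -0.0, 38.0]]
110 
130 [[-81.0, -96.0, 3.0], [-81.0, 96.0, 3.0]]
150 [[-71.0, -95.0, 4.0], [-71.0, 95.0, 4.0]]
```

View pics/wrist8.png

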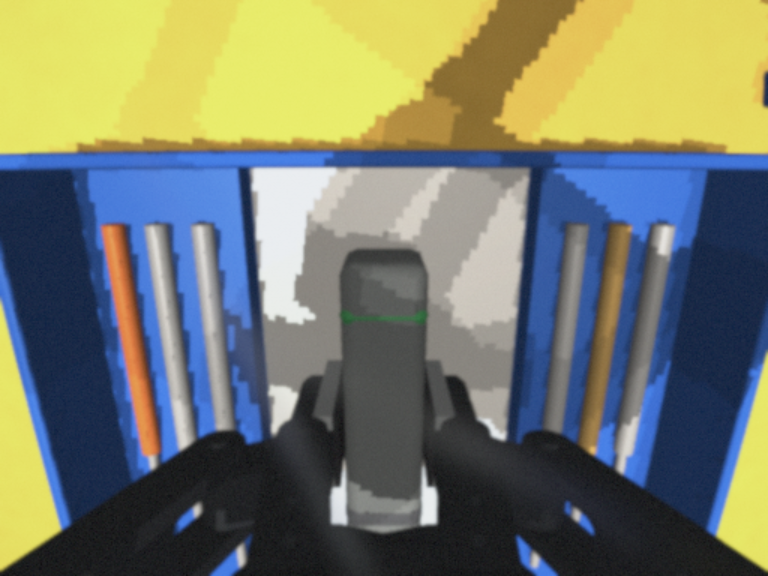

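The top is at 38 mm, so the bottom is about 10 mm above the floor, and the handpiece is centred (compartment columns 250–530). The last stretch goes slowly.

Emit:
play_rows --deltas '[{"x":0,"y":0.5,"z":-2,"wx":0,"wy":0,"wz":0,"fingers":0.8},{"x":0,"y":0.5,"z":-4,"wx":0,"wy":0,"wz":0,"fingers":0.8},{"x":0,"y":0.5,"z":-5.5,"wx":0,"wy":0,"wz":0,"fingers":0.8},{"x":0,"y":0.5,"z":-7,"wx":0,"wy":0,"wz":0,"fingers":0.8},{"x":0,"y":0.5,"z":-8,"wx":0,"wy":0,"wz":0,"fingers":0.8},{"x":0,"y":0.5,"z":-9,"wx":0,"wy":0,"wz":0,"fingers":0.8},{"x":0,"y":0.5,"z":-9,"wx":0,"wy":0,"wz":0,"fingers":0.8}]'

```text
time: 12.48
tool_pos: [0.5034, -0.2345, 0.0016]
tcp_rot: [-0.107, 1.567, 0.106]
wrist_force: [0.2, -0.2, -1.8]
width: 0.266
```

Emit:
play_rows --deltas '[{"x":0,"y":0,"z":-0.7,"wx":0,"wy":0,"wz":0,"fingers":0.8},{"x":0,"y":0,"z":-1.2,"wx":0,"wy":0,"wz":0,"fingers":0.8},{"x":0,"y":0,"z":-1.2,"wx":0,"wy":0,"wz":0,"fingers":0.8}]'

```text
time: 12.85
tool_pos: [0.5035, -0.2345, 0.0004]
tcp_rot: [-0.106, 1.567, 0.106]
wrist_force: [1.2, -0.6, -2.2]
width: 0.273
```

Emit:
play_rows --deltas '[{"x":0,"y":0,"z":-0.6,"wx":0,"wy":0,"wz":0,"fingers":0.8},{"x":0,"y":0,"z":-1.0,"wx":0,"wy":0,"wz":0,"fingers":0.8},{"x":0,"y":0,"z":-1.0,"wx":0,"wy":0,"wz":0,"fingers":0.8}]'

```text
time: 13.22
tool_pos: [0.5036, -0.2346, 0.0002]
tcp_rot: [-0.107, 1.567, 0.106]
wrist_force: [-2.6, 1.3, 5.1]
width: 0.269
```

It has touched down: the force is 5 N and the TCP stopped. I release to a narrow opening and rise.

Emit:
play_rows --deltas '[{"x":0,"y":0,"z":-0.5,"wx":0,"wy":0,"wz":0,"fingers":0.4},{"x":0,"y":0,"z":-0.5,"wx":0,"wy":0,"wz":0,"fingers":0.3},{"x":0,"y":0,"z":-0.5,"wx":0,"wy":0,"wz":0,"fingers":0.1},{"x":0,"y":0,"z":0,"wx":0,"wy":0,"wz":0,"fingers":0.0},{"x":0,"y":0,"z":0,"wx":0,"wy":0,"wz":0,"fingers":0.0},{"x":0,"y":0,"z":0,"wx":0,"wy":0,"wz":0,"fingers":0.0}]'

```text
time: 13.98
tool_pos: [0.5035, -0.2345, -0.0007]
tcp_rot: [-0.106, 1.567, 0.106]
wrist_force: [0.2, -0.0, -0.0]
width: 0.501
```

Run:
```python
from h import *
k=cam('wrist');save(k,'wrist9');print(k['s']['width'],k['s']['wrist_force'])
P=pts(k);L=np.stack([(P-B)@bx,(P-B)@by,P[...,2]],-1)*1000
print([L[r,257].round(0).tolist() for r in range(150,340,12)])
```

```text
0.500558911515753 [ 0.24492891 -0.02345504 -0.03777843]
[[-73.0, 0.0, 4.0], [-67.0, 0.0, 3.0], [-66.0, 0.0, 23.0], [-62.0, 0.0, 28.0], [-57.0, 0.0, 27.0], [-52.0, 0.0, 27.0], [-47.0, 0.0, 27.0], [-42.0, 0.0, 28.0], [-36.0, 0.0, 28.0], [-31.0, 0.0, 28.0], [-26.0, 0.0, 28.0], [-20.0, 0.0, 28.0], [-13.0, 0.0, 28.0], [-7.0, 0.0, 28.0], [-0.0, 0.0, 27.0], [6.0, 0.0, 28.0]]
```

View pics/wrist9.png

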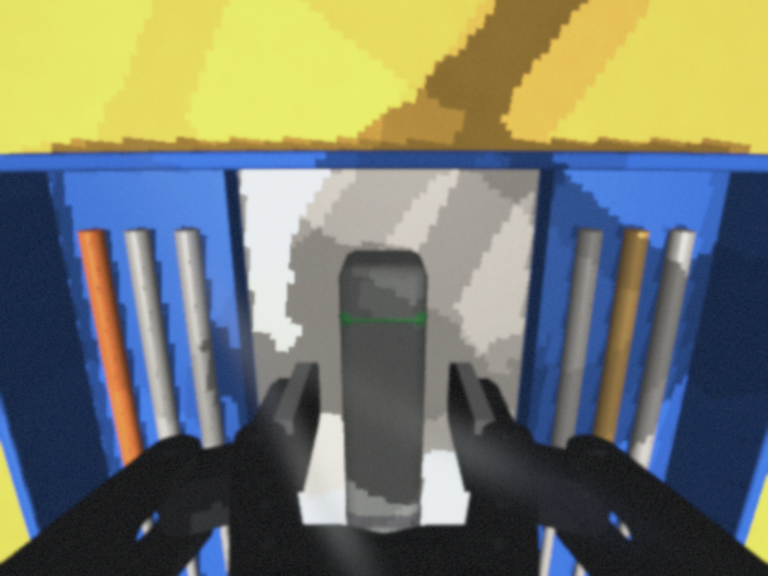

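It lies flat, with the top at 28 mm along its length, and the jaws are clear of it. I rise straight up above lid height.

Emit:
play_rows --deltas '[{"x":0,"y":0,"z":4,"wx":0,"wy":0,"wz":0,"fingers":0.0},{"x":0,"y":0,"z":12,"wx":0,"wy":0,"wz":0,"fingers":0.0},{"x":0,"y":0,"z":24,"wx":0,"wy":0,"wz":0,"fingers":0.0},{"x":0,"y":0,"z":40,"wx":0,"wy":0,"wz":0,"fingers":0.0},{"x":0,"y":0,"z":60,"wx":0,"wy":0,"wz":0,"fingers":0.0},{"x":0,"y":0,"z":85,"wx":0,"wy":0,"wz":0,"fingers":0.5},{"x":0,"y":0,"z":115,"wx":0,"wy":0,"wz":0,"fingers":1},{"x":0,"y":0,"z":145,"wx":0,"wy":0,"wz":0,"fingers":1},{"x":0,"y":0,"z":175,"wx":0,"wy":0,"wz":0,"fingers":1},{"x":0,"y":0,"z":205,"wx":0,"wy":0,"wz":0,"fingers":1},{"x":0,"y":0,"z":235,"wx":0,"wy":0,"wz":0,"fingers":1},{"x":0,"y":0,"z":260,"wx":0,"wy":0,"wz":0,"fingers":1},{"x":0,"y":0,"z":280,"wx":0,"wy":0,"wz":0,"fingers":1},{"x":0,"y":0,"z":280,"wx":0,"wy":0,"wz":0,"fingers":1}]'

```text
time: 15.78
tool_pos: [0.5046, -0.235, 0.2822]
tcp_rot: [-0.108, 1.563, 0.104]
wrist_force: [-0.4, 0.1, -0.3]
width: -0.002
```

Run:
```python
from h import *
for n_ in('wrist','top','scene'):
    k=cam(n_);save(k,n_+'10')
    P=pts(k);L=np.stack([(P-B)@bx,(P-B)@by,P[...,2]],-1)*1000
    f=k['frame'].astype(int)
    m=(L[...,0]>85)&(L[...,0]<150)&(abs(L[...,1])<112)&(L[...,2]>60)&(L[...,2]<250)&(f.max(2)<180)
    if n_!='wrist' or 1:
        v=L[m]
        if len(v)>50:
            print(n_,len(v))
            for z in range(60,250,20):
                j=abs(v[:,2]-z)<10
                if j.sum()>5: print(z,j.sum(),np.percentile(v[j][:,0],[10,50,90]).round(0),np.percentile(v[j][:,1],[2,98]).round(0))
    Tt=tcp(k['s']);t=(P-Tt[:3,3])@Tt[:3,:3]*1000
    mm=(abs(t[...,1])<20)&(abs(t[...,2])<14)&(t[...,0]>-60)&(t[...,0]<30)
    print('tip x',np.percentile(t[mm],[50,98,99.8],axis=0).round(0).tolist() if mm.any() else '')
delta(grasp_R(BY,0),B+.157*bx+np.array([0,0,.28]))
```

```text
wrist 5407
60 689 [96. 98. 99.] [-106.  107.]
80 1462 [100. 103. 105.] [-106.  107.]
100 1650 [106. 109. 112.] [-106.  107.]
120 885 [108. 113. 116.] [-107.  108.]
140 36 [108. 110. 112.] [-108.  109.]
160 61 [128. 129. 130.] [-5.  3.]
180 563 [131. 133. 136.] [-105.  104.]
200 61 [130. 136. 137.] [-106.  106.]
tip x [[-47.0, 0.0, -11.0], [-11.0, 18.0, 8.0], [-8.0, 20.0, 11.0]]
top 5358
60 230 [ 99. 101. 102.] [-103.  103.]
80 531 [102. 105. 108.] [-104.  109.]
100 545 [108. 111. 114.] [-104.  109.]
120 595 [114. 117. 120.] [-104.  107.]
140 616 [120. 123. 126.] [-104.  108.]
160 677 [125. 129. 132.] [-104.  109.]
180 721 [132. 135. 138.] [-105.  108.]
200 539 [137. 140. 142.] [-105.  109.]
220 883 [138. 144. 149.] [-105.  107.]
240 21 [149. 149. 150.] [-25.  30.]
tip x [[-25.0, 7.0, -8.0], [-9.0, 18.0, -5.0], [-8.0, 19.0, -4.0]]
scene 2432
60 79 [100. 101. 103.] [-101.  109.]
80 165 [103. 106. 108.] [-104.  109.]
100 182 [109. 112. 115.] [-102.  109.]
120 187 [116. 118. 121.] [-103.  109.]
140 208 [122. 124. 127.] [-103.  109.]
160 224 [128. 131. 133.] [-102.  109.]
180 244 [134. 136. 139.] [-102.  109.]
200 267 [140. 143. 145.] [-103.  109.]
220 869 [137. 143. 148.] [-104.  108.]
240 7 [149. 149. 150.] [-18.  30.]
tip x [[-36.0, 5.0, 8.0], [-8.0, 17.0, 12.0], [-5.0, 19.0, 13.0]]
t 15.93 turn [-0.04 -0.04  0.04] shift mm [174.7  24.    1.7] norm 0.1 F [ 0.1  0.  -0.3] q [-0.48  0.01  1.8   0.    1.34 -2.19] w 0.001
```

View pics/wrist10.png

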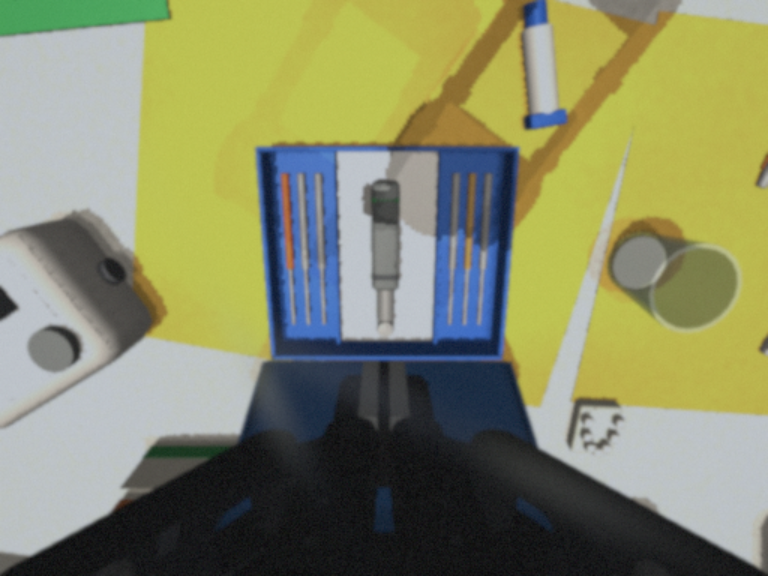

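View pics/scene10.png

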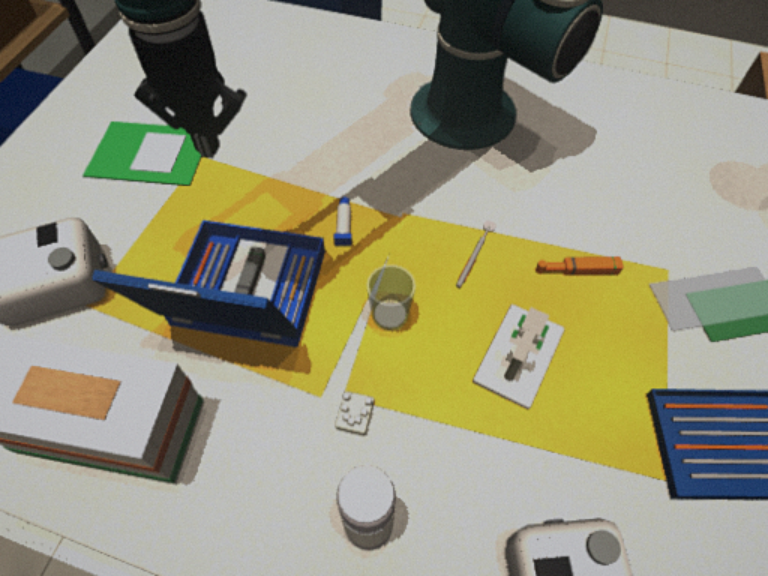

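The handpiece lies centred in the compartment (385,255 in the wrist view). The lid leans back to about 1.86 rad from its measured slope, with the tab top at z ≈ 0.235. The shut fingertips are about 6 mm behind the TCP. I go over the lid and down behind its edge, staying above the book stack (0.149 m).

Emit:
play_rows --deltas '[{"x":15,"y":2,"z":5,"wx":0,"wy":0,"wz":0,"fingers":1},{"x":40,"y":5.5,"z":10,"wx":0,"wy":0,"wz":0,"fingers":1},{"x":70,"y":9.7,"z":10,"wx":0,"wy":0,"wz":0,"fingers":1},{"x":100,"y":14,"z":10,"wx":0,"wy":0,"wz":0,"fingers":1},{"x":130,"y":18,"z":10,"wx":0,"wy":0,"wz":0,"fingers":1},{"x":160,"y":22,"z":10,"wx":0,"wy":0,"wz":0,"fingers":1},{"x":185,"y":25.5,"z":10,"wx":0,"wy":0,"wz":0,"fingers":1},{"x":202.5,"y":28,"z":5,"wx":0,"wy":0,"wz":0,"fingers":1},{"x":202.5,"y":28,"z":-10,"wx":0,"wy":0,"wz":0,"fingers":1},{"x":202.5,"y":28,"z":-30,"wx":0,"wy":0,"wz":0,"fingers":1},{"x":202.5,"y":28,"z":-50,"wx":0,"wy":0,"wz":0,"fingers":1},{"x":202.5,"y":28,"z":-70,"wx":0,"wy":0,"wz":0,"fingers":1},{"x":202.5,"y":28,"z":-85,"wx":0,"wy":0,"wz":0,"fingers":1},{"x":202.5,"y":28,"z":-91,"wx":0,"wy":0,"wz":0,"fingers":1},{"x":202.5,"y":28,"z":-91,"wx":0,"wy":0,"wz":0,"fingers":1}]'

```text
time: 17.8
tool_pos: [0.7059, -0.2065, 0.1881]
tcp_rot: [-0.106, 1.567, 0.106]
wrist_force: [0.1, -0.3, 0.6]
width: -0.0
```

```bash
python3 - <<'E'
from h import *
for n_ in('top','scene'):
    k=cam(n_);save(k,n_+'11')
s=monitor.read_state();p=s['tool_pos'];print('t',s['time'],'box coords',((p-B)@bx*1000).round(1),((p-B)@by*1000).round(1),p,s['wrist_force'],s['q'].round(2))
w=.011;r=.156
def row(x,z):
    q=B+(.0925+x+w)*bx;q[2]=z-.006;return ((q-p)*1000).round(1).tolist()
for th in (1.86,1.8,1.7,1.6): print(th,row(-.203*np.cos(th)+.004*np.sin(th),.196))
for th in np.arange(1.5,-.01,-.1): print(th.round(2),row(-r*np.cos(th)+.004*np.sin(th),.04+r*np.sin(th)+.004*np.cos(th)))
E
python3 - <<'E'
import cv2
a=cv2.imread('pics/top11.png')[60:360,420:720];b=cv2.imread('pics/scene11.png')[130:430,60:360]
cv2.imwrite('pics/c11.png',cv2.hconcat([cv2.resize(a,(400,400)),cv2.resize(b,(400,400))]))
E
```

```text
t 17.9 box coords 186.3 -0.5 [ 0.70663099 -0.20669607  0.18947609] [-0.16964527  0.08458602  0.26321381] [-0.32  0.4   1.5   0.    1.24 -2.02]
1.86 [-20.9, -2.4, 0.5]
1.8 [-32.5, -4.0, 0.5]
1.7 [-52.2, -6.7, 0.5]
1.6 [-72.3, -9.4, 0.5]
1.5 [-89.1, -11.7, 0.4]
1.4 [-104.5, -13.8, -1.1]
1.3 [-119.6, -15.9, -4.1]
1.2 [-134.4, -17.9, -8.6]
1.1 [-148.7, -19.9, -14.6]
1.0 [-162.3, -21.7, -22.0]
0.9 [-175.1, -23.5, -30.8]
0.8 [-186.9, -25.1, -40.8]
0.7 [-197.7, -26.6, -51.9]
0.6 [-207.4, -27.9, -64.1]
0.5 [-215.8, -29.1, -77.2]
0.4 [-222.9, -30.0, -91.0]
0.3 [-228.6, -30.8, -105.6]
0.2 [-232.8, -31.4, -120.6]
0.1 [-235.5, -31.8, -135.9]
-0.0 [-236.6, -31.9, -151.5]
```

View pics/c11.png

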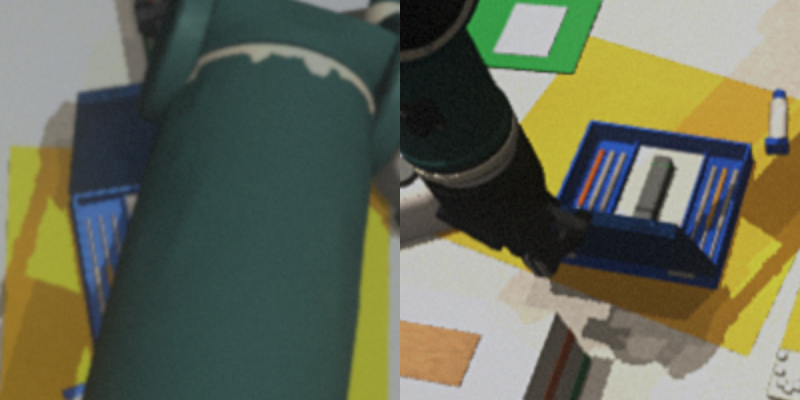

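The gripper stands behind the lid's outer face and touches nothing. I start the slow sweep and check after the first part.

Emit:
play_rows --deltas '[{"x":-8,"y":-1,"z":0,"wx":0,"wy":0,"wz":0,"fingers":1},{"x":-16,"y":-2,"z":0,"wx":0,"wy":0,"wz":0,"fingers":1},{"x":-24,"y":-3,"z":0,"wx":0,"wy":0,"wz":0,"fingers":1},{"x":-32,"y":-4,"z":0,"wx":0,"wy":0,"wz":0,"fingers":1},{"x":-42,"y":-5.3,"z":0,"wx":0,"wy":0,"wz":0,"fingers":1},{"x":-52,"y":-6.7,"z":0,"wx":0,"wy":0,"wz":0,"fingers":1},{"x":-62,"y":-8,"z":0,"wx":0,"wy":0,"wz":0,"fingers":1},{"x":-72,"y":-9.4,"z":0,"wx":0,"wy":0,"wz":0,"fingers":1},{"x":-80.5,"y":-10.5,"z":0,"wx":0,"wy":0,"wz":0,"fingers":1},{"x":-89,"y":-11.7,"z":0,"wx":0,"wy":0,"wz":0,"fingers":1},{"x":-97,"y":-12.8,"z":-0.5,"wx":0,"wy":0,"wz":0,"fingers":1},{"x":-104.5,"y":-13.8,"z":-1,"wx":0,"wy":0,"wz":0,"fingers":1},{"x":-112,"y":-14.9,"z":-2.5,"wx":0,"wy":0,"wz":0,"fingers":1},{"x":-119.5,"y":-15.9,"z":-4,"wx":0,"wy":0,"wz":0,"fingers":1}]'

```text
time: 19.65
tool_pos: [0.586, -0.2224, 0.1842]
tcp_rot: [-0.106, 1.567, 0.106]
wrist_force: [0.9, 0.2, -0.3]
width: -0.001
```

```bash
python3 - <<'E'
from h import *
for n_ in('scene','wrist'):
    k=cam(n_);save(k,n_+'12')
    P=pts(k);L=np.stack([(P-B)@bx,(P-B)@by,P[...,2]],-1)*1000
    f=k['frame'].astype(int)
    m=(f[...,2]-f[...,0]>12)&(L[...,0]>-100)&(L[...,0]<100)&(abs(L[...,1])<112)&(abs(L[...,1])>50)&(L[...,2]>60)&(L[...,2]<250)
    v=L[m];print(n_,len(v))
    if len(v)>50: print(np.polyfit(v[:,0],v[:,2],1) , np.percentile(v,[1,50,99],axis=0).round(0).tolist())
print(k['s']['tool_pos'],k['s']['wrist_force'])
E
python3 - <<'E'
import cv2
a=cv2.imread('pics/wrist12.png');b=cv2.imread('pics/scene12.png')[100:400,40:340]
cv2.imwrite('pics/c12.png',cv2.hconcat([cv2.resize(a,(400,300)),cv2.resize(b,(300,300))]))
E
```

```text
scene 3326
[ -3.51121042 373.8139923 ] [[35.0, -106.0, 62.0], [63.0, 57.0, 152.0], [88.0, 109.0, 224.0]]
wrist 11355
[ -3.27050855 340.11734776] [[31.0, -106.0, 70.0], [39.0, 51.0, 221.0], [80.0, 107.0, 224.0]]
[ 0.58493154 -0.22253126  0.18393162] [-0.17449417  1.06955764 -0.9950427 ]
```

View pics/c12.png

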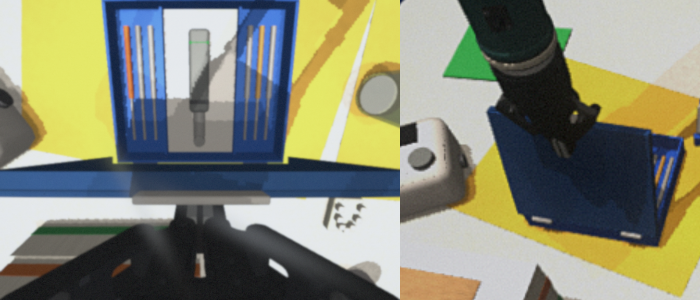

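The lid follows: its slope gives θ = 1.29 against the planned 1.30, and the wrist force is about 1 N. I continue the arc down to 0.3 rad.

Emit:
play_rows --deltas '[{"x":-7.5,"y":-1,"z":-2.4,"wx":0,"wy":0,"wz":0,"fingers":1},{"x":-14.9,"y":-2,"z":-4.6,"wx":0,"wy":0,"wz":0,"fingers":1},{"x":-22,"y":-3,"z":-7.5,"wx":0,"wy":0,"wz":0,"fingers":1},{"x":-29.2,"y":-4,"z":-10.6,"wx":0,"wy":0,"wz":0,"fingers":1},{"x":-36,"y":-4.9,"z":-14.2,"wx":0,"wy":0,"wz":0,"fingers":1},{"x":-42.8,"y":-5.8,"z":-18,"wx":0,"wy":0,"wz":0,"fingers":1},{"x":-49.3,"y":-6.7,"z":-22.3,"wx":0,"wy":0,"wz":0,"fingers":1},{"x":-55.6,"y":-7.6,"z":-26.8,"wx":0,"wy":0,"wz":0,"fingers":1},{"x":-61.6,"y":-8.4,"z":-31.7,"wx":0,"wy":0,"wz":0,"fingers":1},{"x":-67.4,"y":-9.2,"z":-36.8,"wx":0,"wy":0,"wz":0,"fingers":1},{"x":-72.9,"y":-10,"z":-42.3,"wx":0,"wy":0,"wz":0,"fingers":1},{"x":-78.2,"y":-10.7,"z":-47.9,"wx":0,"wy":0,"wz":0,"fingers":1},{"x":-83.2,"y":-11.4,"z":-53.9,"wx":0,"wy":0,"wz":0,"fingers":1},{"x":-87.9,"y":-12,"z":-60.1,"wx":0,"wy":0,"wz":0,"fingers":1},{"x":-92.2,"y":-12.6,"z":-66.6,"wx":0,"wy":0,"wz":0,"fingers":1},{"x":-96.3,"y":-13.2,"z":-73.2,"wx":0,"wy":0,"wz":0,"fingers":1},{"x":-100,"y":-13.7,"z":-80,"wx":0,"wy":0,"wz":0,"fingers":1},{"x":-103.4,"y":-14.1,"z":-87,"wx":0,"wy":0,"wz":0,"fingers":1},{"x":-106.4,"y":-14.5,"z":-94.2,"wx":0,"wy":0,"wz":0,"fingers":1},{"x":-109,"y":-14.9,"z":-101.6,"wx":0,"wy":0,"wz":0,"fingers":1}]'

```text
time: 22.25
tool_pos: [0.4774, -0.2373, 0.0824]
tcp_rot: [-0.107, 1.567, 0.106]
wrist_force: [0.2, -0.0, 0.1]
width: 0.001
```

```bash
python3 - <<'E'
from h import *
for n_ in('scene','wrist'):
    k=cam(n_);save(k,n_+'13')
    P=pts(k);L=np.stack([(P-B)@bx,(P-B)@by,P[...,2]],-1)*1000
    f=k['frame'].astype(int)
    m=(f[...,2]-f[...,0]>12)&(L[...,0]>-92)&(L[...,0]<85)&(abs(L[...,1])<105)&(abs(L[...,1])>45)&(L[...,2]>48)&(L[...,2]<130)
    v=L[m];print(n_,len(v))
    if len(v)>50: c=np.polyfit(v[:,0],v[:,2],1);print(c,np.arctan(-c[0]) , np.percentile(v,[1,50,99],axis=0).round(0).tolist())
p=k['s']['tool_pos'];print(p,k['s']['wrist_force'],'tip z',p[2]+.006,'box x',(p-B)@bx)
E
python3 - <<'E'
import cv2
a=cv2.imread('pics/wrist13.png');b=cv2.imread('pics/scene13.png')[100:400,40:340]
cv2.imwrite('pics/c13.png',cv2.hconcat([cv2.resize(a,(400,300)),cv2.resize(b,(300,300))]))
E
```

```text
scene 3514
[-0.29051873 70.43885627] 0.2827358466737946 [[-87.0, -104.0, 48.0], [-1.0, 48.0, 70.0], [78.0, 104.0, 96.0]]
wrist 33310
[-0.2755046  69.83740508] 0.2688352716693384 [[-92.0, -104.0, 63.0], [-58.0, -45.0, 86.0], [23.0, 104.0, 95.0]]
[ 0.47629303 -0.23694101  0.0812321 ] [0.03087695 0.2145412  0.35758121] tip z 0.0872321012305592 box x -0.046022506727561474
```

View pics/c13.png

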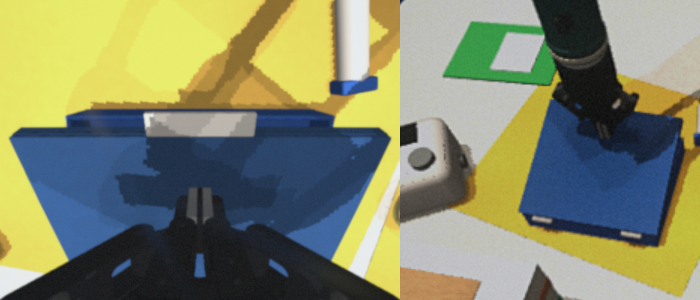

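The lid is at 0.28 rad. I close the rest more slowly.

Emit:
play_rows --deltas '[{"x":-1.5,"y":-0.2,"z":-5,"wx":0,"wy":0,"wz":0,"fingers":1},{"x":-3,"y":-0.4,"z":-10,"wx":0,"wy":0,"wz":0,"fingers":1},{"x":-4.2,"y":-0.6,"z":-15,"wx":0,"wy":0,"wz":0,"fingers":1},{"x":-5.3,"y":-0.7,"z":-20,"wx":0,"wy":0,"wz":0,"fingers":1},{"x":-6.2,"y":-0.8,"z":-25,"wx":0,"wy":0,"wz":0,"fingers":1},{"x":-6.8,"y":-0.9,"z":-29,"wx":0,"wy":0,"wz":0,"fingers":1},{"x":-7.2,"y":-1,"z":-33,"wx":0,"wy":0,"wz":0,"fingers":1},{"x":-7.5,"y":-1,"z":-36,"wx":0,"wy":0,"wz":0,"fingers":1},{"x":-7.7,"y":-1.1,"z":-38.5,"wx":0,"wy":0,"wz":0,"fingers":1},{"x":-7.9,"y":-1.1,"z":-40.5,"wx":0,"wy":0,"wz":0,"fingers":1},{"x":-8,"y":-1.1,"z":-42,"wx":0,"wy":0,"wz":0,"fingers":1},{"x":-8,"y":-1.1,"z":-43,"wx":0,"wy":0,"wz":0,"fingers":1},{"x":-8,"y":-1.1,"z":-43,"wx":0,"wy":0,"wz":0,"fingers":1}]'

```text
time: 23.98
tool_pos: [0.4696, -0.2384, 0.0404]
tcp_rot: [-0.107, 1.567, 0.106]
wrist_force: [-1.8, 1.4, 4.5]
width: 0.003
```

Emit:
play_rows --deltas '[{"x":0,"y":0,"z":-0.6,"wx":0,"wy":0,"wz":0,"fingers":1},{"x":0,"y":0,"z":-1.2,"wx":0,"wy":0,"wz":0,"fingers":1},{"x":0,"y":0,"z":-1.2,"wx":0,"wy":0,"wz":0,"fingers":1}]'

```text
time: 24.35
tool_pos: [0.4696, -0.2385, 0.0403]
tcp_rot: [-0.107, 1.567, 0.106]
wrist_force: [-5.4, 3.1, 14.1]
width: -0.001
```

It is on a hard stop: 14 N and no further motion. I take the load off, rise, and check the lid.

Emit:
play_rows --deltas '[{"x":0,"y":0,"z":1.2,"wx":0,"wy":0,"wz":0,"fingers":1},{"x":0,"y":0,"z":5,"wx":0,"wy":0,"wz":0,"fingers":1},{"x":0,"y":0,"z":20,"wx":0,"wy":0,"wz":0,"fingers":1},{"x":-5,"y":0,"z":45,"wx":0,"wy":0,"wz":0,"fingers":1},{"x":-15,"y":10,"z":75,"wx":0,"wy":0,"wz":0,"fingers":1},{"x":-25,"y":30,"z":110,"wx":0,"wy":0,"wz":0,"fingers":1},{"x":-35,"y":60,"z":150,"wx":0,"wy":0,"wz":0,"fingers":1},{"x":-40,"y":100,"z":180,"wx":0,"wy":0,"wz":0,"fingers":1},{"x":-40,"y":145,"z":200,"wx":0,"wy":0,"wz":0,"fingers":1},{"x":-40,"y":190,"z":210,"wx":0,"wy":0,"wz":0,"fingers":1},{"x":-40,"y":235,"z":210,"wx":0,"wy":0,"wz":0,"fingers":1},{"x":-40,"y":265,"z":210,"wx":0,"wy":0,"wz":0,"fingers":1},{"x":-40,"y":265,"z":210,"wx":0,"wy":0,"wz":0,"fingers":1}]'

```text
time: 25.98
tool_pos: [0.4295, 0.0281, 0.2496]
tcp_rot: [-0.109, 1.566, 0.109]
wrist_force: [-0.8, 0.2, -0.4]
width: -0.0
```

```bash
python3 - <<'E'
from h import *
for n_ in('scene','top','wrist'):
    k=cam(n_);save(k,n_+'14')
    P=pts(k);L=np.stack([(P-B)@bx,(P-B)@by,P[...,2]],-1)*1000
    f=k['frame'].astype(int)
    m=(f[...,2]-f[...,0]>12)&(L[...,0]>-92)&(L[...,0]<85)&(abs(L[...,1])<105)&(L[...,2]>30)&(L[...,2]<130)
    v=L[m];print(n_,len(v))
    if len(v)>50:
        c=np.polyfit(v[:,0],v[:,2],1);print(c,'angle',np.arctan(-c[0]),[ (x,np.median(v[abs(v[:,0]-x)<8][:,2]).round(1)) for x in (-80,-40,0,40,75) if (abs(v[:,0]-x)<8).any()])
print(k['s']['time'],k['s']['tool_pos'],k['s']['wrist_force'])
E
python3 - <<'E'
import cv2
a=cv2.imread('pics/top14.png');b=cv2.imread('pics/scene14.png')
cv2.imwrite('pics/c14.png',cv2.hconcat([cv2.resize(a,(400,300)),cv2.resize(b,(400,300))]))
E
```

```text
scene 5489
[-1.18930019e-03  4.40518464e+01] angle 0.0011892996269694438 [(-80, np.float64(44.2)), (-40, np.float64(44.0)), (0, np.float64(44.0)), (40, np.float64(43.9)), (75, np.float64(43.9))]
top 8334
[5.90317969e-04 4.38419432e+01] angle -0.000590317900529824 [(-80, np.float64(43.9)), (-40, np.float64(43.8)), (0, np.float64(44.0)), (40, np.float64(43.8)), (75, np.float64(43.8))]
wrist 16481
[-1.08987875e-03  4.41570980e+01] angle 0.0010898783205355875 [(-80, np.float64(44.3)), (-40, np.float64(44.1)), (0, np.float64(44.3)), (40, np.float64(44.1)), (75, np.float64(44.1))]
26.075 [0.42960833 0.02637148 0.2492099 ] [-0.11657835 -0.76429937  0.25366647]
```

View pics/scene14.png

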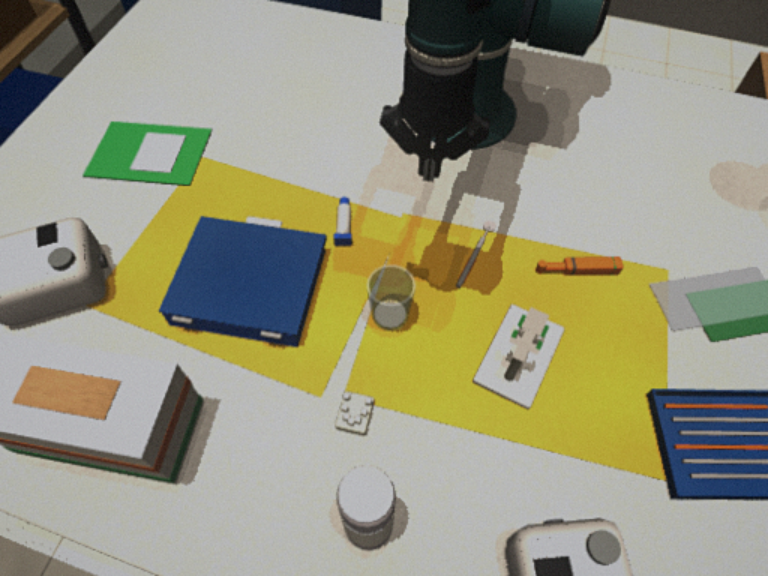

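View pics/top14.png

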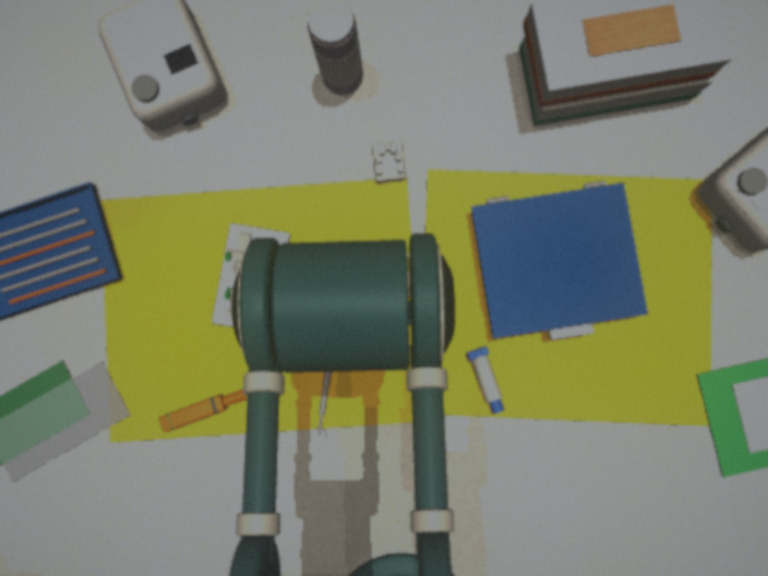

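The lid is flat at 44 mm in all three views, with its angle within 0.001 rad of 0. The tumbler, tube, mirror, model and orange decoy are where they were, and the arm touches nothing. I hand in.

```bash
python3 -c "
from workcell import finish_job
print(finish_job())"
```

```text
the job is handed in; nothing more can be done
None
```

The handpiece is in the middle compartment of the blue box and the lid is fully closed. I handed the job in at about 26 s of the 61 s allowed; it reported no verdict.

**What I did:** I gripped the handpiece by its body and lifted it square off the slope. I set it down lengthwise in the compartment with about 5 N of contact and let go. I then pushed the lid from behind with the shut fingertips along a slow arc until it met a hard stop at about 14 N.

**Last checks:**
- **Handpiece:** after release its upper side was at 28 mm along the visible body, as expected for lying flat on the 4 mm floor. It was centred between the dividers.
- **Lid:** flat at 44 mm in all three cameras, at an angle within about 0.001 rad of closed.
- **Other things:** by eye in the final pictures, the tumbler, tube, mirror, tooth model and orange decoy are where they were. The arm was clear of everything.

**What failed or disagreed:**
- **Fingertip position:** the cameras showed the real fingertips about 29 mm further back than the text says. A light closing test confirmed it, and I corrected the grasp depth before gripping.
- **Handpiece height:** its centre was about 2 mm lower than I had first assumed, and I corrected for that.
- **Refused call:** the first move call was refused because its rows lacked some keys. Nothing moved.

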